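# Lift a hot drying plate off the hotplate with a spatula and add it to the cooling pile

## Robot

A 6-joint arm with a two-finger parallel gripper is mounted at the origin on the work surface. World frame = base frame: x ahead of the robot, y to its left, z up, the work surface at z = 0. Lengths are in m, angles in rad, forces in N, time in s.
With the tool pointing down it reaches from about 0.425 to 0.95 m from the base axis. Payload 3.5 kg.
Tool frame: the origin (TCP) lies between the finger pads; the fingertips stand 17 mm ahead of it and the grasp point (between the pads) lies 2 mm behind it (ctrl.tip_reach is the distance from the TCP to the fingertips, in m); z points along the fingers, y is the direction in which the jaws open and shut (so a half turn about z gives the same grasp; the last joint's range is limited). The gripper opens to 85 mm and grips with 20 to 120 N. Pads are 22 mm wide; open, the fingers measure 114 mm over their backs; the gripper's body (76 mm by 85 mm) begins 54 mm behind the grasp point. The pads swing forward as they close: fully open they stand 13 mm farther back than shut.
Start: joints at [1.058, 0.286, 1.577, -0, 1.279, -0.15], TCP at [0.24, 0.631, 0.215] pointing down, gripper open.
Joint ranges: [-2.77, 2.77], [-0.9, 2.22], [0.21, 2.48], [-1.53, 4.67], [0.24, 2.81], [-2.84, 2.84]. Speed limits (rad/s): [2.79, 2.79, 3.14, 3.14, 3.14, 3.14].

## Interface

Orientations are given as a unit quaternion [x, y, z, w].
In Python, from plant import monitor, imaging, workorder, ctrl gives the robot as it stands.
- The arm moves only by the tool send_rows, never from a script. Its argument "rows" is a list of rows, each a list of 4 numbers: the shift along the world's x, y, z normalised to -1 to 1, where 1 is 0.3 m, then the turn about the world's z normalised to -1 to 1, where 1 is 360 degrees. A call has 1 to 20 rows; each row is the pose to reach, as a shift and turn from the pose commanded when the call began, turning the shorter way round; what a row does not reach only later rows make up. A row lasts 1/8 s, in which the tool goes at most 62.5 mm and 10.7 degrees, less where a joint would pass 70% of its speed; a pose out of reach is approached as far as the arm can. A call with a number of a shift or a turn outside -1 to 1 is refused whole. A call with a gripper value outside its range is refused whole. "jaw" is the closure, from 0 (fully open) to 1 (shut), set as the call begins (left out, the last holds). The fingers move at their own pace and stop on an object; "newtons" is the grip in N (left out, the last holds). Time passes only in rows, so rows that repeat a pose let the fingers close. It gives the time, the measured TCP pose, the force and the opening at its end, in the units of the state.
- monitor.get_state(): the state, without advancing time (a new reading comes with each control period).
- imaging.read_camera(name): name is "scene" or "top" or "wrist"; returns the picture (420x560x3 uint8, red, green, blue); there is no depth.
- imaging.calibration(name): a dict with "intrinsics" (3x3 intrinsics, pixels), "dist_coeffs" ([k1, k2, p1, p2, k3] as OpenCV has them; the pictures are not rectified), "cam_to_world" (4x4, takes a point from camera to world coordinates). Camera axes: x right, y up, looking along -z (the intrinsics and any distortion apply to the point x, -y, -z); pixel columns grow to the right and rows downward; lengths in m; the calibration is good to about 2 mm. A picture is of the moment at which its call begins: read the wrist's pose just before it. calibration takes no time and is no camera call; for the wrist camera it gives the pose at the moment of the call.
- workorder.sign_off(): hands the job in, once; it reports no verdict.
The state is a dict: "time": time; "qpos": joint angles; "dq": joint speeds; "joint_efforts": joint torques, N m; "eef_pos": TCP position; "tcp_rot": TCP orientation; "contact_force": force on the tool from outside, world axes, zero at the start; "wrist_torque": the same for the moment, N m; "opening": opening from 0.0 (shut) to 1.0 (fully open).
Only numpy, scipy, OpenCV 4.12 (cv2) and the standard library are available. Lean on these libraries where they do the work, as an engineer would, in place of code of your own. Each camera call takes 0.05 s, during which the arm holds its last target.

## Task

The pellets on the hotplate are dry: take the steel spatula by its handle, slide its blade under the hot ceramic plate and lift the plate off level, with its two pellets on it. Lower it gently onto the pile of plates on the dark mat until you feel it land, square and in line with the plates below, draw the blade out and lay the spatula flat on the bench. The plate is hot and brittle: do not touch it or the pellets with the gripper, tip it, bump it or spill the pellets, and leave the glassware and the other things where they are.

Things in the scene. Friction and masses are not known exactly. Their poses are not given: they have to be found in the camera images.
- plate: Hot white ceramic plate on the hotplate, 230 g, 18 mm high: a slab 90 (x) x 116 (y) x 6 mm on two foot ridges 12 mm high and 16 mm wide under its two y edges, running the full depth along x. So a tunnel 84 mm wide and 12 mm high, open at both ends, runs under it along x; its -x end faces the robot roughly. Origin: centre of its underside (plane of the feet), z up. Two pellets lie loose on top.
- pellet_a: Teal pressed pellet, disc of 32 mm diameter, 5 mm thick, 12 g, lying loose on the plate about 21 mm to the -x side of its centre. Origin: centre of its underside.
- pellet_b: Rust-red pressed pellet, same size, about 21 mm to the +x side of the plate's centre. Origin: centre of its underside.
- hotplate_top (a point): Centre of the hotplate's heated top: a grey metal square 160 x 160 mm on a white housing, its surface 100 mm above the bench. Fixed; its x axis points away from the robot, roughly. The machine stands left or right of the middle; nothing but the plate stands up above its top.
- mat: Dark cooling mat, 200 x 200 x 6 mm, fixed; origin: centre of its underside, on the bench. On its centre, parallel to it, stands the firm, fixed pile: a brick 104 (x) x 128 (y) mm, on it two plates like the hot one (tunnels along x), and on the top one two 5 mm thick pellets along its middle line y = 0. Pile height varies and is not given: the top plate's face is 60 to 106 mm above the bench.
- spatula_grip (a point): Where to grip the spatula's black handle: centre of its section, 25 mm behind its front end. The handle is a level bar along x, 95 long, 22 wide (y), 24 mm high (z), its centre 50 mm above the blade's underside. x points to the blade's front edge, z up. The spatula weighs 150 g, balancing about 58 mm ahead; a steep neck 20 mm wide joins the blade's rear edge to the handle's front end.
- spatula_tip (a point): Middle of the blade's front edge, at its underside: 140 mm ahead (x) of the grip point and 50 mm below it. The flat blade is 95 mm long (x), 62 mm wide (y), 2 mm thick. Same axes as the grip point.
- flask: Conical glass flask, 84 mm wide at the base, 132 mm high, a bystander. Origin: centre of its base.
- beaker: Small glass beaker, 54 mm wide, 75 mm high, a bystander. Origin: centre of its base.
- amber_jar: Amber jar with black cap, 48 mm wide, 62 mm high, a bystander. Origin: centre of its base.
- purple_bottle: Purple bottle, 64 mm wide, 135 mm high, a bystander. Origin: centre of its base.
- mortar: White porcelain mortar bowl, 92 mm wide, 52 mm high, a bystander. Origin: centre of its base.
- die: Round steel pellet die, 60 mm wide, 76 mm high, a bystander. Origin: centre of its base.
- petri: Closed glass Petri dish, 90 mm wide, 16 mm high, a bystander. Origin: centre of its base.

How it is judged:
On the way, in this order (a step that is already met when the one before it is completed fails the run):
1. the plate is carried clear of the hotplate, level, on the spatula's blade (z of plate in the frame of hotplate_top above 0.02 m and contact force between plate and spatula above 0.5 N and angle between plate's own z axis and vertical below 0.2 rad), for 0.3 s.
2. the plate stands on the pile, square and in line, and the blade is off it (x of plate in the frame of mat between -0.015 and 0.015 m and y of plate in the frame of mat between -0.012 and 0.012 m and angle between the x axis of plate and the x axis of mat, either way round below 0.15 rad and angle between plate's own z axis and vertical below 0.05 rad and contact force between plate and spatula below 0.1 N and linear speed of plate below 0.02 m/s), for 0.3 s.
At the end, for the whole second after the job is handed in: The plate rests on the pile, centred within 15 mm (mat x) and 12 mm (mat y), turned under 0.15 rad from the mat, level within 0.05 rad, both pellets on it within 50 mm of its centre; the spatula is off it and lies flat (0.08 rad), blade down, at rest on the bench (all of step 2 and z of each of pellet_a, pellet_b in the frame of plate above 0.014 m and horizontal distance between each of pellet_a, pellet_b and plate below 0.05 m and height (world z) of spatula_tip below 0.006 m and height (world z) of spatula_grip between 0.044 and 0.056 m and angle between spatula_tip's own z axis and vertical below 0.08 rad and linear speed of spatula below 0.02 m/s); the robot touches nothing.
It fails at once if the gripper or arm touched the hot plate or its pellets (contact force between any of the arm, the fingers and plate above 0.3 N or contact force between any of the arm, the fingers and pellet_a above 0.3 N or contact force between any of the arm, the fingers and pellet_b above 0.3 N).
It fails at once if the plate was tipped by more than 0.3 rad (angle between plate's own z axis and vertical above 0.3 rad).
It fails at once if the plate was knocked, squeezed or dropped (a force above 15 N on it) (contact force between plate and anything else above 15 N).
It fails at once if a pellet fell off the plate (z of any of pellet_a, pellet_b in the frame of plate below 0.008 m).
It fails at once if a bystander was moved by more than 30 mm (distance of any of flask, beaker, amber_jar, purple_bottle, mortar, die, petri from where it was at the start of the episode above 0.03 m).
It also fails if it takes over 72 s, if anything falls off the work surface, if the arm or the gripper's body presses on something with over 40 N, if the wrist force passes 120 N, or if a joint passes its speed limit or range.

## Working session

There is one attempt and no reset: what is moved stays moved. The work goes in short steps, Python scripts to look and compute and a tool call to move; the robot and the scene stay as the last step left them, time stands still between calls to the robot, and variables do not carry over. Pictures are saved under pics/ and viewed, and the job is handed in when it is done.

Besides the shell and the picture viewer there is one more tool, called after "Emit:" in YAML: its name, and indented under it one key for each argument. send_rows: Moves the arm, as the interface text tells. Scaled input: -1 to 1 covers 0.3 m each way for a shift and 360 degrees each way for a turn. Its arguments: {"type":"object","properties":{"rows":{"type":"array"},"jaw":{"type":"number"},"newtons":{"type":"number"}},"required":["rows"]}

```bash
ls; mkdir -p pics; python3 - <<'E'
from plant import monitor, imaging, workorder, ctrl
import cv2
print(monitor.get_state()); print(ctrl.tip_reach)
for n in ("scene","top","wrist"):
    c=imaging.calibration(n); print(n,c)
    cv2.imwrite(f"pics/{n}0.png",imaging.read_camera(n)[:,:,::-1])
E
```

```text
pics
{'time': 0.0, 'qpos': array([ 1.05801647e+00,  2.87153732e-01,  1.57815587e+00, -3.82708323e-06,
        1.27856921e+00, -1.49980868e-01]), 'dq': array([-3.25645932e-04,  6.97886669e-04, -2.06510319e-03,  4.62149280e-04,
        8.84921328e-05, -9.98887667e-04]), 'joint_efforts': array([ 7.52000124e-04, -4.05986989e+01, -2.92627537e+01, -1.46725638e-04,
        5.94340148e-03, -7.51590683e-07]), 'eef_pos': array([0.23917793, 0.63048094, 0.2139666 ]), 'tcp_rot': array([ 1.80405617e-01,  9.83591636e-01, -1.08148383e-03, -3.70166697e-04]), 'contact_force': array([-0.46838719, -0.2762311 , -0.57457781]), 'wrist_torque': array([-0.00525832, -0.04012583,  0.02044059]), 'opening': 1.0005881583232896}
0.017
scene {'intrinsics': array([[494.32285347,   0.        , 278.64928997],
       [  0.        , 494.32285347, 210.27390907],
       [  0.        ,   0.        ,   1.        ]]), 'dist_coeffs': array([0.02048621, 0.        , 0.        , 0.        , 0.        ]), 'cam_to_world': array([[ 0.78872317, -0.51539213,  0.3350921 ,  1.07856212],
       [ 0.61464868,  0.65131676, -0.44496459, -0
[... 482 characters left out ...]
 [-0.99992616, -0.01050191, -0.00611431, -0.0030759 ],
       [-0.00764474,  0.1525015 ,  0.98827367,  1.37557966],
       [ 0.        ,  0.        ,  0.        ,  1.        ]])}
wrist {'intrinsics': array([[328.25473852,   0.        , 284.85741291],
       [  0.        , 328.25473852, 212.80533162],
       [  0.        ,   0.        ,   1.        ]]), 'dist_coeffs': array([0.02258929, 0.        , 0.        , 0.        , 0.        ]), 'cam_to_world': array([[ 0.35393589, -0.90240479, -0.24575391,  0.17664734],
       [ 0.9352664 ,  0.34080142,  0.09555705,  0.6541875 ],
       [-0.00247786, -0.26366645,  0.96461073,  0.37315706],
       [ 0.        ,  0.        ,  0.        ,  1.        ]])}
```

View pics/scene0.png

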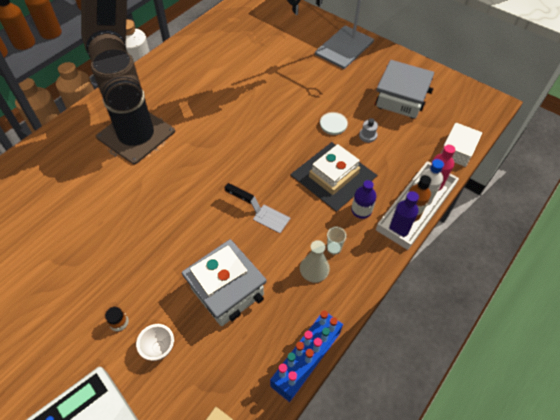

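View pics/top0.png

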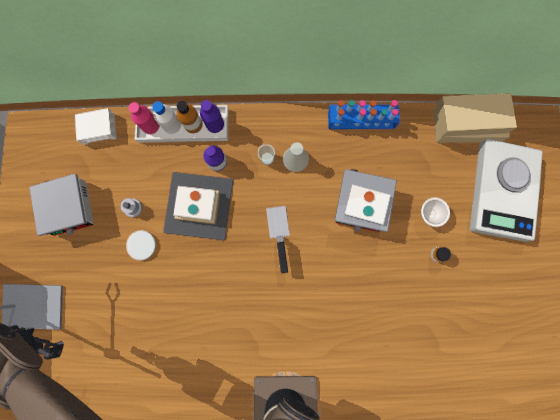

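View pics/wrist0.png

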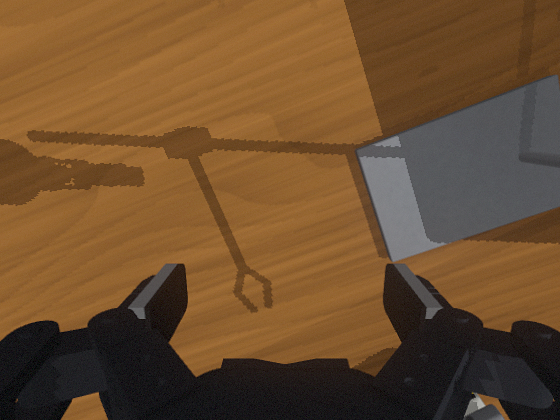

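```bash
python3 - <<'E'
import cv2
t=cv2.imread('pics/top0.png');s=cv2.imread('pics/scene0.png')
def crop(im,x,y,w,h,f,n):
    cv2.imwrite(n,cv2.resize(im[y:y+h,x:x+w],None,fx=f,fy=f,interpolation=cv2.INTER_CUBIC))
crop(t,325,160,80,80,7,'pics/t_hot.png')
crop(t,155,165,85,80,7,'pics/t_mat.png')
crop(t,255,200,45,80,7,'pics/t_spat.png')
crop(s,175,235,100,90,6,'pics/s_hot.png')
crop(s,285,135,100,80,6,'pics/s_mat.png')
crop(s,215,175,85,65,7,'pics/s_spat.png')
E
```

```text
(no output)
```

View pics/t_hot.png

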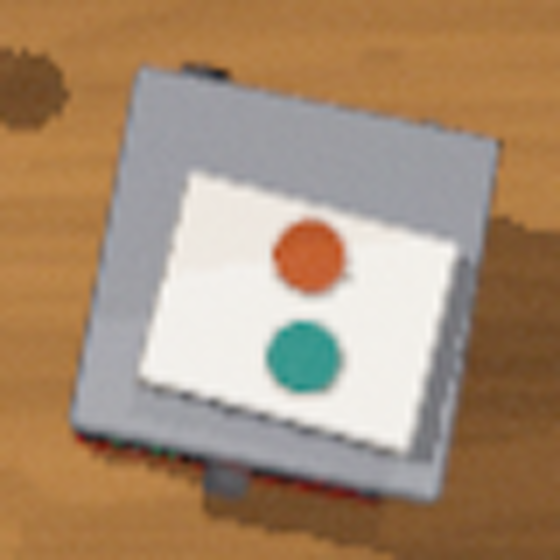

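View pics/t_mat.png

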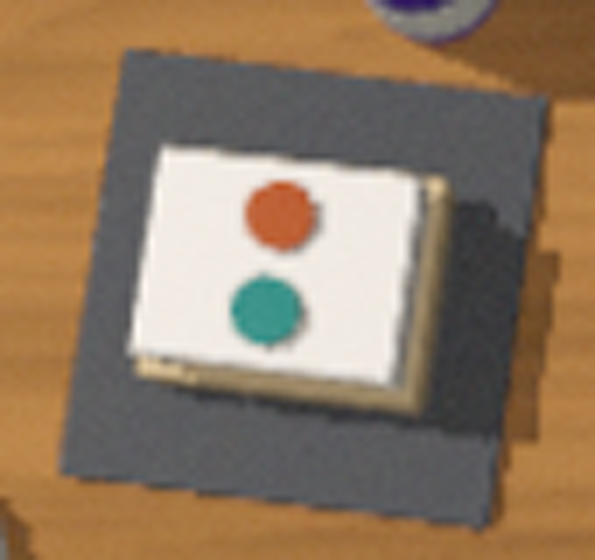

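View pics/t_spat.png

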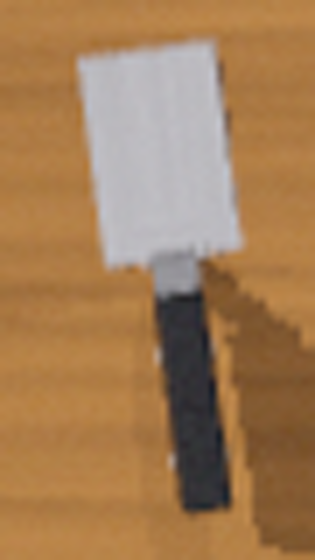

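View pics/s_hot.png

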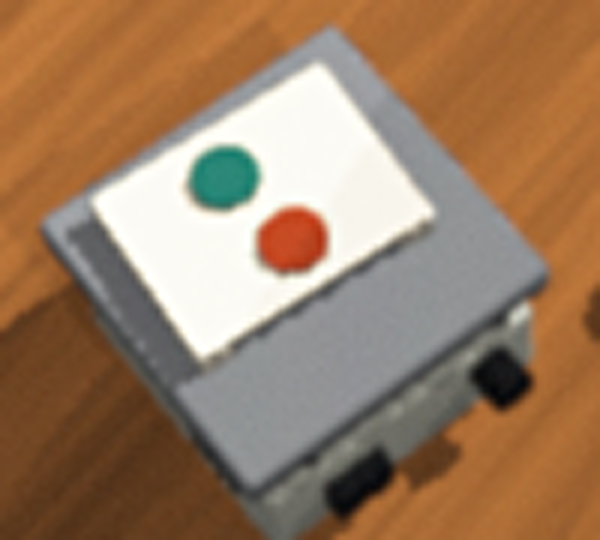

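View pics/s_mat.png

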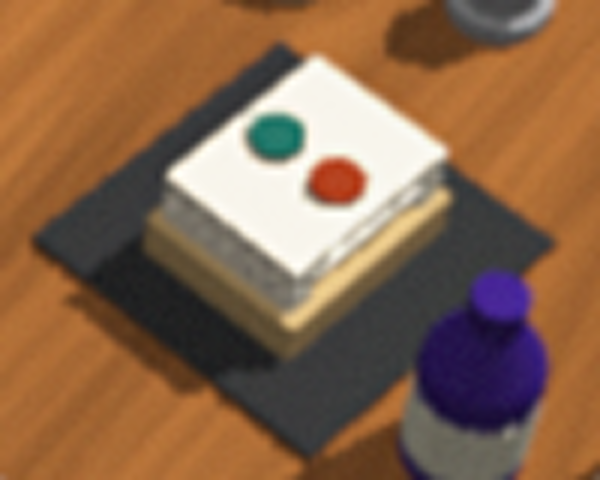

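View pics/s_spat.png

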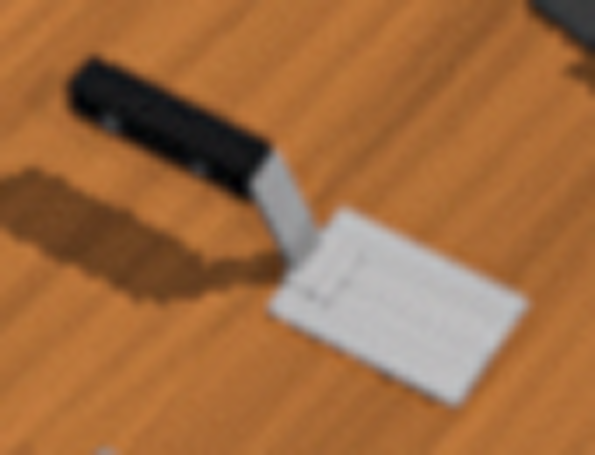

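```bash
cat > h.py <<'E'
import numpy as np, cv2
from scipy.optimize import least_squares
from plant import imaging
def proj(cal,P):
    T=np.array(cal['cam_to_world']);P=np.atleast_2d(P)
    c=(P-T[:3,3])@T[:3,:3]; c=c*[1,-1,-1]
    return cv2.projectPoints(c.reshape(-1,1,3),np.zeros(3),np.zeros(3),cal['intrinsics'],cal['dist_coeffs'])[0].reshape(-1,2)
def ray(cal,px,z):
    u=cv2.undistortPoints(np.array(px,float).reshape(-1,1,2),cal['intrinsics'],cal['dist_coeffs']).reshape(-1,2)
    T=np.array(cal['cam_to_world']); d=np.c_[u[:,0],-u[:,1],-np.ones(len(u))]@T[:3,:3].T
    return T[:3,3]+d*((z-T[2,3])/d[:,2])[:,None]
def rect(lx,ly,cx=0):  # FL FR NR NL (x+ far, y+ left)
    return np.array([[cx+lx/2,ly/2],[cx+lx/2,-ly/2],[cx-lx/2,-ly/2],[cx-lx/2,ly/2]])
def uncrop(p,x0,y0,f): return (np.array(p,float)+.5)/f-.5+[x0,y0]
def fit(obs,x0,fz=None):
    """obs: list (cal,px,local xy,z or None)"""
    def r(p):
        o=[]
        for cal,px,L,z in obs:
            c,s=np.cos(p[2]),np.sin(p[2])
            W=np.c_[p[0]+c*L[:,0]-s*L[:,1],p[1]+s*L[:,0]+c*L[:,1],np.full(len(L),p[3] if z is None else z)]
            o.append((proj(cal,W)-px).ravel())
        return np.concatenate(o)
    s=least_squares(r,x0); return s.x,np.sqrt(np.mean(s.fun**2)),s.fun.reshape(-1,2)
E
cat > m1.py <<'E'
from h import *
T=imaging.calibration('top');S=imaging.calibration('scene')
def run(n,obs,x0):
    for tag,o in (('both',obs),('top',obs[:1]),('scene',obs[1:])):
        if not o: continue
        if len(x0)==4 and tag!='both': continue
        x,e,f=fit(o,x0); print(n,tag,np.round(x,4),'rms',round(e,2))
th=lambda p:uncrop(p,325,160,7); sh=lambda p:uncrop(p,175,235,6)
run('plate',[(T,th([(190,172),(462,243),(410,455),(138,382)]),rect(.09,.116),.118),(S,sh([(437,213),(203,362),(90,200),(322,62)]),rect(.09,.116),.118)],[.6,-.2,0])
run('hot',[(T,th([(140,67),(500,143),(437,500),(72,430)]),rect(.16,.16),.1),(S,sh([(548,275),(258,490),(45,222),(335,28)]),rect(.16,.16),.1)],[.6,-.2,0])
tm=lambda p:uncrop(p,155,165,7); sm=lambda p:uncrop(p,285,135,6)
run('mat',[(T,tm([(123,50),(548,98),(490,527),(62,477)]),rect(.2,.2),.006),(S,sm([(553,243),(310,458),(35,242),(282,43)]),rect(.2,.2),.006)],[.6,.2,0])
run('pile',[(T,tm([(163,147),(420,178),(393,385),(132,355)]),rect(.09,.116),None),(S,sm([(450,155),(300,278),(168,178),(318,55)]),rect(.09,.116),None)],[.6,.2,0,.08])
tp=lambda p:uncrop(p,255,200,7); sp=lambda p:uncrop(p,215,175,7)
run('blade',[(T,tp([(78,58),(213,42),(242,245),(106,268)]),rect(.095,.062,.0925),.002),(S,sp([(528,303),(460,405),(270,305),(345,208)]),rect(.095,.062,.0925),.002)],[.5,0,0])
run('handle',[(T,tp([(155,296),(203,292),(230,506),(184,512)]),rect(.095,.022,-.0225),.062)],[.5,0,0])
E
python3 m1.py
```

```text
plate both [ 0.608  -0.2451 -0.278 ] rms 0.52
plate top [ 0.6064 -0.2459 -0.2746] rms 0.34
plate scene [ 0.6094 -0.2446 -0.2812] rms 0.27
hot both [ 0.6241 -0.2444 -0.2181] rms 0.95
hot top [ 0.6216 -0.2447 -0.2141] rms 0.47
hot scene [ 0.6261 -0.2443 -0.2218] rms 0.96
mat both [ 0.626   0.2721 -0.1234] rms 0.56
mat top [ 0.6246  0.2718 -0.1217] rms 0.31
mat scene [ 0.6275  0.2722 -0.1259] rms 0.55
pile both [ 0.626   0.2733 -0.1263  0.0669] rms 0.53
blade both [0.4804 0.0088 0.1248] rms 0.37
blade top [0.4797 0.0073 0.1299] rms 0.18
blade scene [0.481  0.0104 0.1188] rms 0.27
handle both [0.4806 0.0077 0.1192] rms 0.4
handle top [0.4806 0.0077 0.1192] rms 0.4
```

Emit:
send_rows:
  rows:
    - [0.13, -0.25, 0, 0.02]
    - [0.27, -0.5, 0, 0.04]
    - [0.4, -0.75, 0, 0.06]
    - [0.5333, -1, 0, 0.0775]
    - [0.5333, -1, 0, 0.0775]
    - [0.5333, -1, 0, 0.0775]
    - [0.5333, -1, 0, 0.0775]
  jaw: 0

```text
time: 1.02
eef_pos: [0.4002, 0.3296, 0.2152]
tcp_rot: [-0.06, 0.998, -0.0, -0.0]
contact_force: [0.3, -0.2, 1.2]
opening: 1.001
```

Emit:
send_rows:
  rows:
    - [0.06, -0.25, 0, 0]
    - [0.13, -0.5, 0, 0]
    - [0.2, -0.75, -0.1, 0]
    - [0.268, -1, -0.2, 0]
    - [0.268, -1.0, -0.25, 0]
    - [0.268, -1.0, -0.25, 0]
    - [0.268, -1.0, -0.25, 0]

```text
time: 1.9
eef_pos: [0.4797, 0.0316, 0.1398]
tcp_rot: [-0.062, 0.998, 0.0, -0.001]
contact_force: [0.3, -0.6, 0.0]
opening: 0.997
```

Emit:
send_rows:
  rows:
    - [0, -0.077, 0, 0]
    - [0, -0.077, 0, 0]
    - [0, -0.077, 0, 0]

```text
time: 2.28
eef_pos: [0.4802, 0.0095, 0.1411]
tcp_rot: [-0.063, 0.998, 0.0, 0.001]
contact_force: [0.7, 0.7, -0.4]
opening: 1.001
```

```bash
python3 - <<'E'
from plant import monitor, imaging
import cv2,pickle
c=imaging.calibration('wrist');pickle.dump(c,open('w1.pkl','wb'))
cv2.imwrite("pics/wrist1.png",imaging.read_camera('wrist')[:,:,::-1])
print(monitor.get_state()['eef_pos'])
E
```

```text
[0.48010306 0.00937034 0.14091024]
```

View pics/wrist1.png

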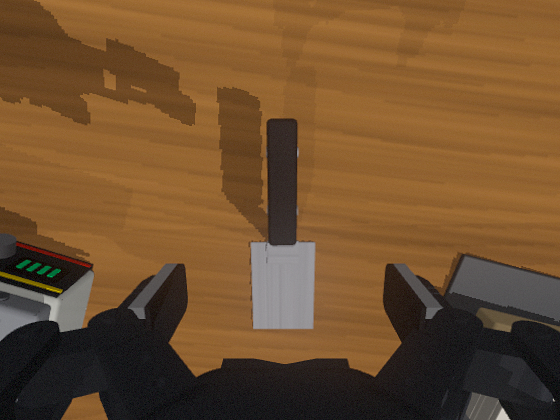

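```bash
python3 - <<'E'
from h import *;import pickle
c=pickle.load(open('w1.pkl','rb'))
for n,o in (('b',[(c,np.array([(313,329),(254,329),(251,242),(315,242)],float),rect(.095,.062,.0925),.002)]),('h',[(c,np.array([(297,244),(269,244),(268,119),(298,119)],float),rect(.095,.022,-.0225),.062)])):
    x,e,f=fit(o,[.48,0,.12]);print(n,x.round(4),e,f.round(1).tolist())
E
```

```text
b [0.4798 0.0073 0.1297] 0.39489479313192005 [[0.3, -0.6], [-0.4, -0.4], [-0.1, 0.6], [0.2, 0.4]]
h [0.4799 0.0078 0.1253] 1.1614427907569866 [[0.2, 1.7], [-0.2, 1.7], [-0.8, -1.4], [0.8, -1.3]]
```

Emit:
send_rows:
  rows:
    - [0, 0, -0.1, 0]
    - [0, 0, -0.2, 0]
    - [0, 0, -0.27, 0]
    - [0, 0, -0.307, 0]
    - [0, 0, -0.307, 0]
    - [0, 0, -0.307, 0]

```text
time: 3.08
eef_pos: [0.4808, 0.008, 0.0493]
tcp_rot: [-0.062, 0.998, -0.0, 0.001]
contact_force: [-0.3, -0.0, -0.6]
opening: 1.002
```

Emit:
send_rows:
  rows:
    - [0, 0, 0, 0]
    - [0, 0, 0, 0]
    - [0, 0, 0, 0]
    - [0, 0, 0, 0]
    - [0, 0, 0, 0]
    - [0, 0, 0, 0]
    - [0, 0, 0, 0]
    - [0, 0, 0, 0]
    - [0, 0, 0, 0]
    - [0, 0, 0, 0]
  jaw: 1
  newtons: 100

```text
time: 4.32
eef_pos: [0.4799, 0.008, 0.0482]
tcp_rot: [-0.062, 0.998, -0.0, 0.0]
contact_force: [-0.2, 0.2, -0.2]
opening: 0.001
```

```bash
python3 - <<'E'
from plant import monitor, imaging
import cv2
cv2.imwrite("pics/wrist2.png",imaging.read_camera('wrist')[:,:,::-1])
s=monitor.get_state();print(s['eef_pos'],s['opening'],s['contact_force'],s['wrist_torque'])
E
```

```text
[0.47990997 0.00794861 0.04820891] 0.003841487331313737 [ 0.35405834  1.09004201 -0.45348229] [ 0.00341544  0.02441049 -0.02640188]
```

View pics/wrist2.png

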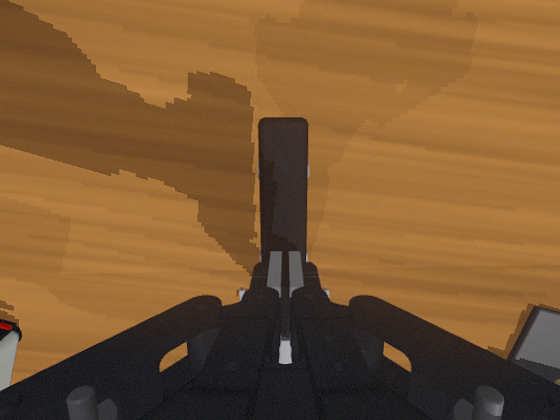

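```bash
python3 - <<'E'
from plant import monitor, imaging
import cv2
t=imaging.read_camera('top')[:,:,::-1];s=imaging.read_camera('scene')[:,:,::-1]
cv2.imwrite('pics/a.png',cv2.resize(s[140:260,190:330],None,fx=5,fy=5,interpolation=cv2.INTER_CUBIC))
cv2.imwrite('pics/b.png',cv2.resize(t[190:290,240:340],None,fx=6,fy=6,interpolation=cv2.INTER_CUBIC))
s=monitor.get_state();print(s['qpos'],s['time'])
E
```

```text
[-1.95198744e-01  6.95622597e-02  2.16442936e+00 -2.79387453e-05
  9.07581083e-01 -1.89016647e+00] 4.475
```

View pics/a.png

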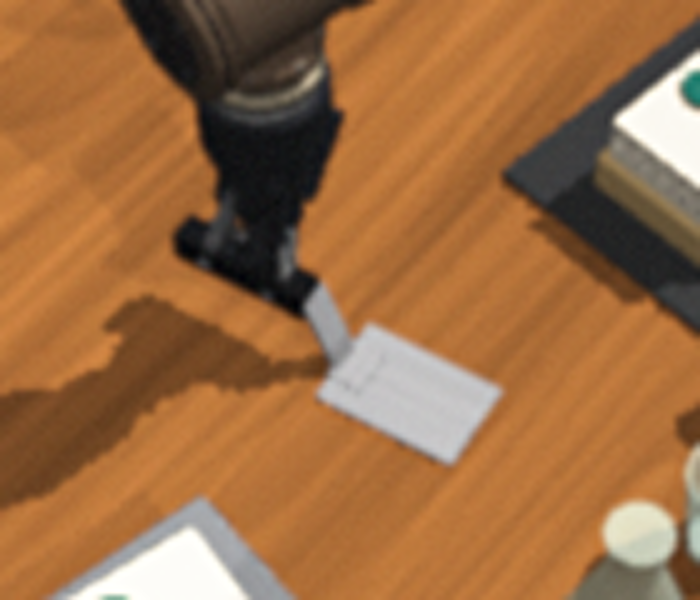

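View pics/b.png

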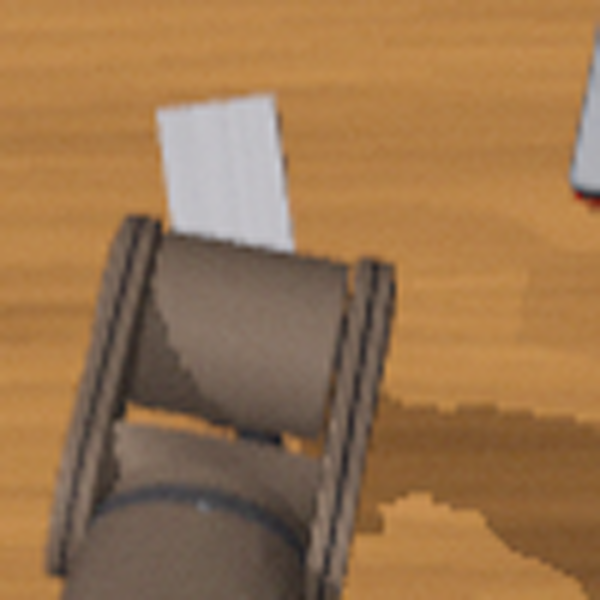

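```bash
python3 - <<'E'
from h import *
from plant import monitor
W=imaging.calibration('wrist');S=imaging.calibration('scene')
st=monitor.get_state();p=st['eef_pos'];print(p,W['cam_to_world'].round(3))
d=np.array([np.cos(.127),np.sin(.127),0]);n=np.array([-d[1],d[0],0])
P={'tcp':p,'tip':p-[0,0,.017],'up30':p+[0,0,.03],'up54':p+[0,0,.054]}
g=np.array([.48,.0077,.05])
for s in(25,0,-70):
    for k in(-11,11): P[f'h{s},{k}top']=g+d*s*.001+n*k*.001+[0,0,.012]
for k,v in P.items(): print(k,proj(W,v).round(0)[0],((proj(S,v)[0]-[190,140])*5).round(0))
E
python3 - <<'E'
import cv2
i=cv2.imread('pics/wrist2.png');cv2.imwrite('pics/c.png',cv2.resize(i[220:400,180:390],None,fx=3.3,fy=3.3,interpolation=cv2.INTER_CUBIC)+0)
E
```

```text
[0.47991896 0.00795951 0.04824247] [[-0.125 -0.957 -0.262  0.413]
 [ 0.992 -0.12  -0.033 -0.001]
 [-0.    -0.264  0.965  0.207]
 [ 0.     0.     0.     1.   ]]
tcp [285. 257.] [274. 282.]
tip [285. 245.] [275. 299.]
up30 [285. 284.] [271. 253.]
up54 [286. 315.] [269. 228.]
h25,-11top [263. 314.] [298. 300.]
h25,11top [307. 314.] [318. 274.]
h0,-11top [262. 268.] [262. 282.]
h0,11top [308. 268.] [282. 256.]
h-70,-11top [259. 116.] [164. 233.]
h-70,11top [310. 116.] [185. 208.]
```

View pics/c.png

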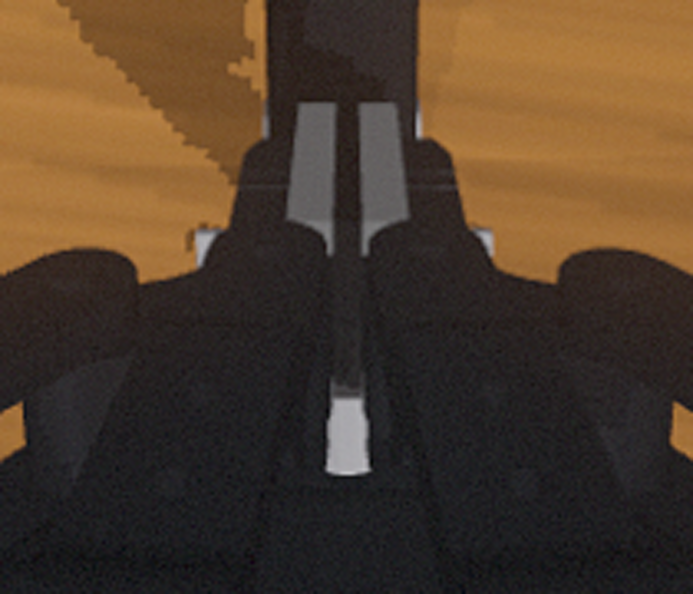

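Emit:
send_rows:
  rows:
    - [0, 0, 0, 0]
    - [0, 0, 0, 0]
    - [0, 0, 0, 0]
    - [0, 0, 0, 0]
    - [0, 0, 0, 0]
    - [0, 0, 0, 0]
  jaw: 0

```text
time: 5.22
eef_pos: [0.4799, 0.008, 0.0482]
tcp_rot: [-0.062, 0.998, 0.0, -0.0]
contact_force: [0.1, 0.2, 0.4]
opening: 1.001
```

```bash
python3 - <<'E'
from h import *
from plant import monitor
W=imaging.calibration('wrist');S=imaging.calibration('scene')
w=imaging.read_camera('wrist')[:,:,::-1].copy();s=imaging.read_camera('scene')[:,:,::-1]
f=9;x0,y0=220,165
s=cv2.resize(s[y0:y0+55,x0:x0+55],None,fx=f,fy=f,interpolation=cv2.INTER_CUBIC)
st=monitor.get_state();p=st['eef_pos'];print(p,st['opening'])
yw=1.695;ty=np.array([np.cos(yw),np.sin(yw),0])
for col,dz in(((0,0,255),-.004),((0,255,0),.026)):
  for k in(-.0425,0,.0425):
    q=p+ty*k+[0,0,dz]
    a=proj(W,q)[0];cv2.circle(w,tuple(int(v) for v in a),3,col,-1)
    b=(proj(S,q)[0]-[x0,y0]+.5)*f;cv2.circle(s,tuple(int(v) for v in b),3,col,-1)
cv2.imwrite('pics/d.png',w);cv2.imwrite('pics/e.png',s)
E
```

```text
[0.47989028 0.00797969 0.04819973] 1.0023888513009453
```

View pics/d.png

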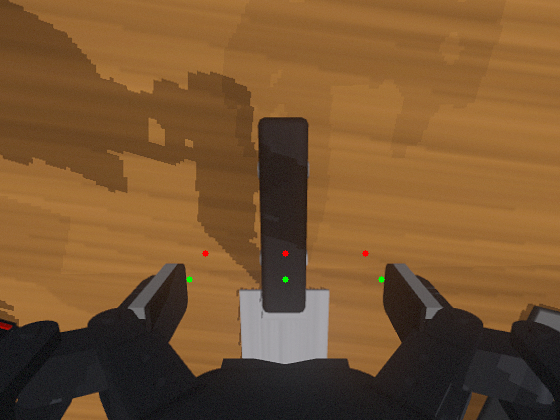

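View pics/e.png

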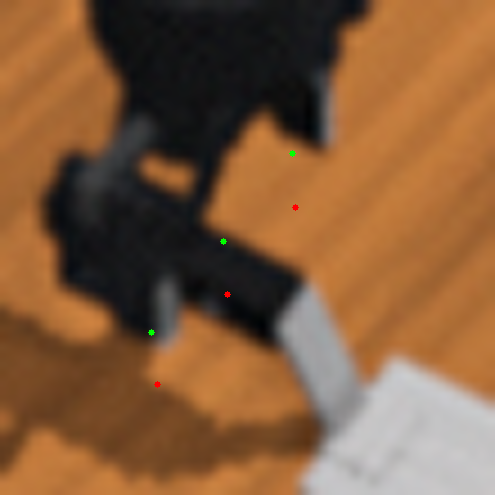

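The jaws shut on nothing. Both cameras show the fingertips about 30 mm higher than the stated tool data gives. I'll lower by that amount and check again.

Emit:
send_rows:
  rows:
    - [0, 0, -0.03, 0]
    - [0, 0, -0.06, 0]
    - [0, 0, -0.09, 0]
    - [0, 0, -0.1, 0]
    - [0, 0, -0.1, 0]

```text
time: 5.95
eef_pos: [0.4796, 0.008, 0.0178]
tcp_rot: [-0.062, 0.998, 0.0, -0.0]
contact_force: [0.6, -0.2, 0.8]
opening: 1.004
```

```bash
python3 - <<'E'
from h import *
from plant import monitor
S=imaging.calibration('scene')
w=imaging.read_camera('wrist')[:,:,::-1].copy();s=imaging.read_camera('scene')[:,:,::-1]
f=9;x0,y0=220,165
s=cv2.resize(s[y0:y0+55,x0:x0+55],None,fx=f,fy=f,interpolation=cv2.INTER_CUBIC)
st=monitor.get_state();print(st['eef_pos'],st['opening'])
cv2.imwrite('pics/f.png',np.hstack([cv2.resize(w,None,fx=.55,fy=.55),cv2.resize(s,(231,231))]));cv2.imwrite('pics/f2.png',s)
E
```

```text
[0.48014795 0.00789852 0.01839539] 1.0009405394204431
```

View pics/f2.png

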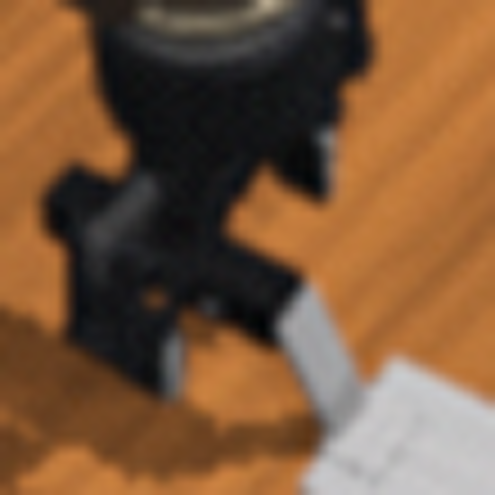

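Emit:
send_rows:
  rows:
    - [0, 0, 0, 0]
    - [0, 0, 0, 0]
    - [0, 0, 0, 0]
    - [0, 0, 0, 0]
    - [0, 0, 0, 0]
    - [0, 0, 0, 0]
    - [0, 0, 0, 0]
    - [0, 0, 0, 0]
  jaw: 1
  newtons: 110

```text
time: 7.05
eef_pos: [0.48, 0.0079, 0.0186]
tcp_rot: [-0.062, 0.998, -0.0, 0.0]
contact_force: [-2.1, -0.3, 4.8]
opening: 0.234
```

```bash
python3 - <<'E'
from h import *
from plant import monitor
w=imaging.read_camera('wrist')[:,:,::-1];s=imaging.read_camera('scene')[:,:,::-1]
s=cv2.resize(s[165:245,210:310],None,fx=7,fy=7,interpolation=cv2.INTER_CUBIC)
cv2.imwrite('pics/g.png',w);cv2.imwrite('pics/g2.png',s)
st=monitor.get_state();print(st['eef_pos'],st['opening'],st['contact_force'],st['wrist_torque'])
E
```

```text
[0.48005092 0.00788516 0.01859664] 0.23632755175914957 [-1.54009234 -1.11189271  5.28391055] [0.02176879 0.28744291 0.01373897]
```

View pics/g.png

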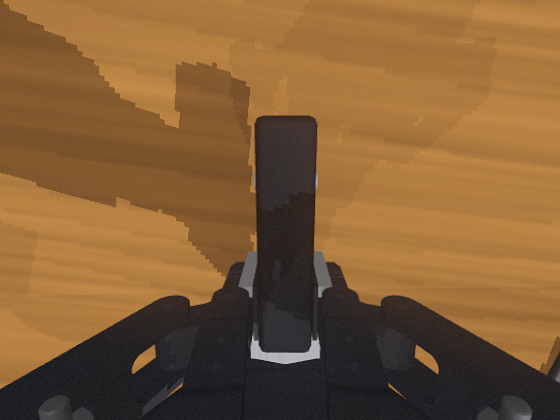

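View pics/g2.png

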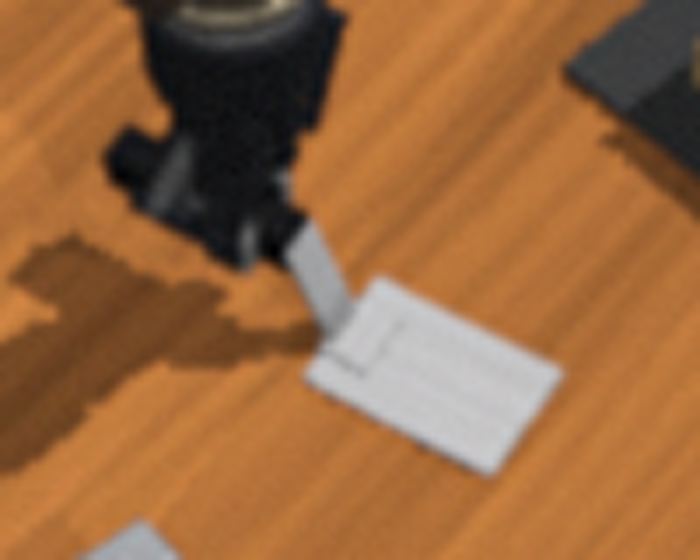

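Emit:
send_rows:
  rows:
    - [0, 0, 0.03, 0]
    - [0, 0, 0.1, 0]
    - [0, 0, 0.2, 0]
    - [0, 0, 0.3, 0]
    - [0, 0, 0.4, 0]
    - [0, 0, 0.5, 0]
    - [0, 0, 0.533, 0]
    - [0, 0, 0.533, 0]
    - [0, 0, 0.533, 0]
    - [0, 0, 0.533, 0]

```text
time: 8.4
eef_pos: [0.479, 0.0081, 0.1765]
tcp_rot: [-0.062, 0.998, 0.0, -0.001]
contact_force: [0.1, -0.2, -2.0]
opening: 0.239
```

Emit:
send_rows:
  rows:
    - [-0.03, -0.07, 0, -0.006]
    - [-0.06, -0.17, 0, -0.016]
    - [-0.09, -0.27, 0, -0.026]
    - [-0.12, -0.37, 0, -0.036]
    - [-0.15, -0.47, 0, -0.046]
    - [-0.18, -0.56, 0, -0.055]
    - [-0.2, -0.63, 0, -0.062]
    - [-0.2157, -0.66, 0, -0.0645]
    - [-0.2157, -0.66, 0, -0.0645]
    - [-0.2157, -0.66, 0, -0.0645]
    - [-0.2157, -0.66, 0, -0.0645]

```text
time: 9.78
eef_pos: [0.4154, -0.1894, 0.178]
tcp_rot: [0.139, 0.99, 0.0, -0.0]
contact_force: [0.7, -0.3, -1.0]
opening: 0.235
```

```bash
python3 - <<'E'
from h import *
from plant import monitor
t=imaging.read_camera('top')[:,:,::-1];w=imaging.read_camera('wrist')[:,:,::-1];s=imaging.read_camera('scene')[:,:,::-1]
cv2.imwrite('pics/w3.png',w);cv2.imwrite('pics/t3f.png',t);cv2.imwrite('pics/s3f.png',s)
cv2.imwrite('pics/s3.png',cv2.resize(s[180:300,140:290],None,fx=5,fy=5,interpolation=cv2.INTER_CUBIC))
cv2.imwrite('pics/t3.png',cv2.resize(t[160:280,300:420],None,fx=5,fy=5,interpolation=cv2.INTER_CUBIC))
st=monitor.get_state();print(st['eef_pos'],st['tcp_rot'],st['opening'],st['contact_force'],st['wrist_torque'],st['qpos'],st['time'])
E
```

```text
[ 0.41534207 -0.18962811  0.17813348] [1.39666142e-01 9.90198651e-01 2.09094246e-05 2.60372527e-05] 0.23311201247026442 [ 0.51988484 -0.14054913 -1.46816062] [0.02929934 0.11465518 0.03972147] [-6.51160716e-01 -1.77211099e-01  2.13076914e+00  6.67775365e-05
  1.18800964e+00 -1.94173350e+00] 9.925
```

View pics/s3.png

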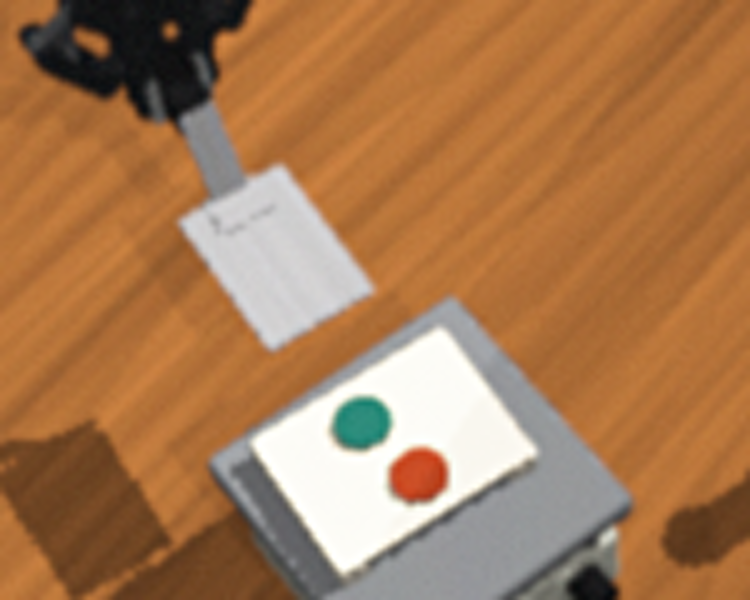

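View pics/t3.png

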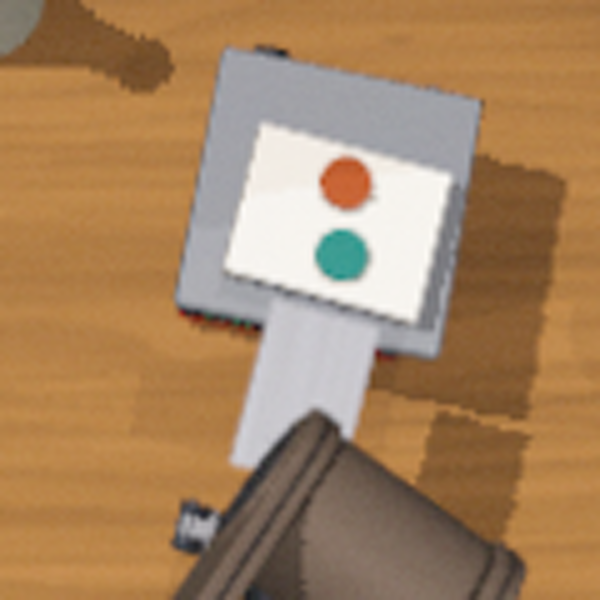

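View pics/w3.png

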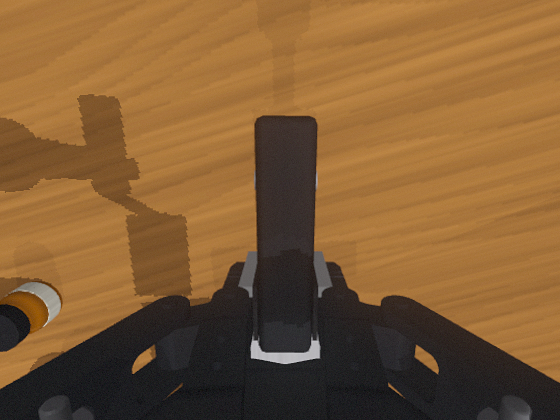

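```bash
python3 - <<'E'
from h import *
T=imaging.calibration('top');S=imaging.calibration('scene')
R=rect(.095,.062,.0925)
so=(S,uncrop([(375,290),(273,350),(180,222),(282,163)],140,180,5),R,.1615)
to=(T,uncrop([(272,298),(381,320)],300,160,5),R[:2],.1615)
for o in ([so],[to],[so,to]):
    x,e,f=fit(o,[.41,-.19,-.28]);print(x.round(4),e,f.round(1).tolist())
x,e,f=fit([so[:3]+(None,),to[:3]+(None,)],[.41,-.19,-.28,.16]);print(x.round(4),e)
# plate remeasure
po=(S,uncrop([(538,456),(343,575),(250,440),(440,325)],140,180,5),rect(.09,.116),.118)
pt=(T,uncrop([(262,122),(451,175),(413,325),(224,272)],300,160,5),rect(.09,.116),.118)
for o in ([po],[pt],[po,pt]):
    x,e,f=fit(o,[.6,-.24,-.28]);print(x.round(4),e)
E
```

```text
[ 0.4163 -0.1876 -0.2824] 0.185711892193521 [[0.3, -0.2], [-0.2, 0.1], [-0.2, -0.2], [0.0, 0.2]]
[ 0.4147 -0.1989 -0.2123] 0.06270502198940858 [[0.1, 0.0], [-0.1, -0.0]]
[ 0.4166 -0.1884 -0.2802] 0.41395256745516795 [[0.3, 0.0], [-0.2, 0.4], [-0.3, 0.1], [-0.1, 0.4], [-0.2, -0.6], [-0.7, 0.9]]
[ 0.4171 -0.189  -0.2779  0.1636] 0.36372009118025633
[ 0.6087 -0.2449 -0.2867] 0.4146478586270913
[ 0.6064 -0.2449 -0.2858] 0.28694864403557696
[ 0.6076 -0.2449 -0.2861] 0.4617748151333859
```

Emit:
send_rows:
  rows:
    - [0, 0, -0.04, 0]
    - [0, 0, -0.09, 0]
    - [0, 0, -0.14, 0]
    - [0, 0, -0.17, 0]
    - [0, 0, -0.185, 0]
    - [0, 0, -0.185, 0]
    - [0, 0, -0.185, 0]
    - [0, 0, -0.185, 0]

```text
time: 10.92
eef_pos: [0.4155, -0.1903, 0.1232]
tcp_rot: [0.14, 0.99, -0.0, 0.001]
contact_force: [-0.2, 0.6, -1.2]
opening: 0.236
```

```bash
python3 - <<'E'
from h import *
from plant import monitor
t=imaging.read_camera('top')[:,:,::-1];s=imaging.read_camera('scene')[:,:,::-1]
cv2.imwrite('pics/s4.png',cv2.resize(s[190:310,140:280],None,fx=5,fy=5,interpolation=cv2.INTER_CUBIC))
cv2.imwrite('pics/t4.png',cv2.resize(t[160:280,300:420],None,fx=5,fy=5,interpolation=cv2.INTER_CUBIC))
st=monitor.get_state();print(st['eef_pos'],st['tcp_rot'],st['contact_force'],st['wrist_torque'])
E
```

```text
[ 0.41541222 -0.19021563  0.12304176] [ 1.40097084e-01  9.90137674e-01 -2.31449739e-04  3.73720726e-04] [ 0.30379204  0.7757552  -1.66896255] [-0.01927234  0.10761094  0.03320797]
```

View pics/s4.png

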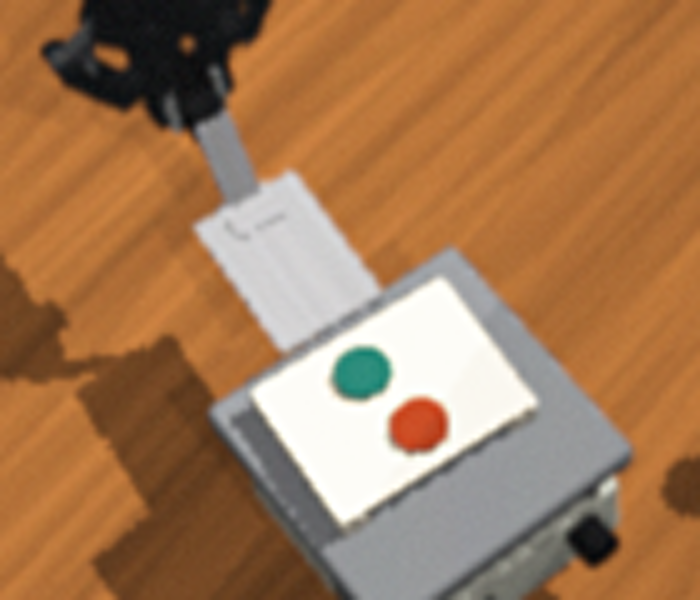

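View pics/t4.png

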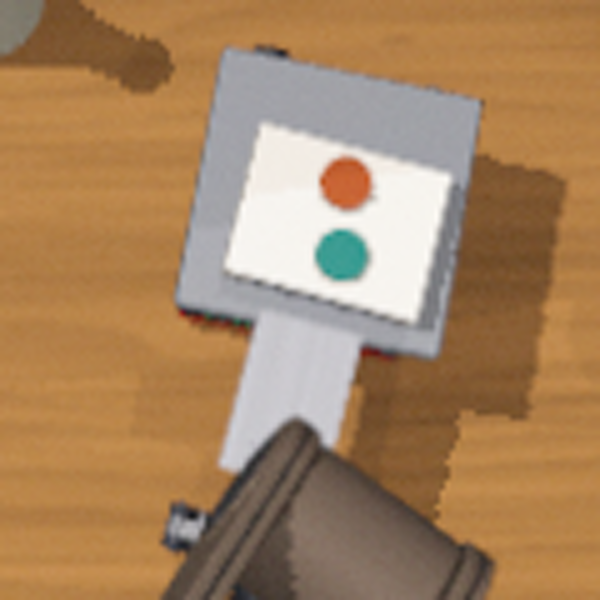

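```bash
python3 - <<'E'
from h import *
T=imaging.calibration('top');S=imaging.calibration('scene')
R=rect(.095,.062,.0925)
so=(S,uncrop([(382,288),(285,352),(193,227),(294,170)],140,190,5),R,.1065)
to=(T,uncrop([(256,316),(362,341),(219,468)],300,160,5),R[[0,1,3]],.1065)
for o in ([so],[to],[so,to]):
    x,e,f=fit(o,[.41,-.19,-.28]);print(x.round(4),e)
x,e,f=fit([so[:3]+(None,),to[:3]+(None,)],[.41,-.19,-.28,.16]);print(x.round(4),e)
E
```

```text
[ 0.4149 -0.189  -0.272 ] 0.3423997156115715
[ 0.4121 -0.1898 -0.2767] 0.39340882265685906
[ 0.4137 -0.1892 -0.2743] 0.5286263761388769
[ 0.4133 -0.1889 -0.2759  0.1046] 0.501882807661695
```

Emit:
send_rows:
  rows:
    - [0.016, -0.0046, 0, 0]
    - [0.032, -0.0093, 0, 0]
    - [0.048, -0.0139, 0, 0]
    - [0.064, -0.0185, 0, 0]
    - [0.08, -0.0232, 0, 0]
    - [0.096, -0.0278, 0, 0]
    - [0.112, -0.0325, 0, 0]
    - [0.128, -0.0371, 0, 0]
    - [0.128, -0.0371, 0, 0]

```text
time: 12.15
eef_pos: [0.4539, -0.2013, 0.1227]
tcp_rot: [0.14, 0.99, -0.0, 0.0]
contact_force: [-0.2, 0.0, -1.7]
opening: 0.241
```

```bash
python3 - <<'E'
from h import *
from plant import monitor
t=imaging.read_camera('top')[:,:,::-1];s=imaging.read_camera('scene')[:,:,::-1]
cv2.imwrite('pics/s5.png',np.hstack([cv2.resize(s[190:310,140:260],(400,400),interpolation=cv2.INTER_CUBIC),cv2.resize(t[160:280,300:420],(400,400),interpolation=cv2.INTER_CUBIC)]))
st=monitor.get_state();print(st['eef_pos'],st['contact_force'],st['wrist_torque'])
E
```

```text
[ 0.45351662 -0.20110723  0.1225346 ] [-0.39126337  0.02124157 -1.35890947] [0.0049353  0.04561736 0.05003105]
```

View pics/s5.png

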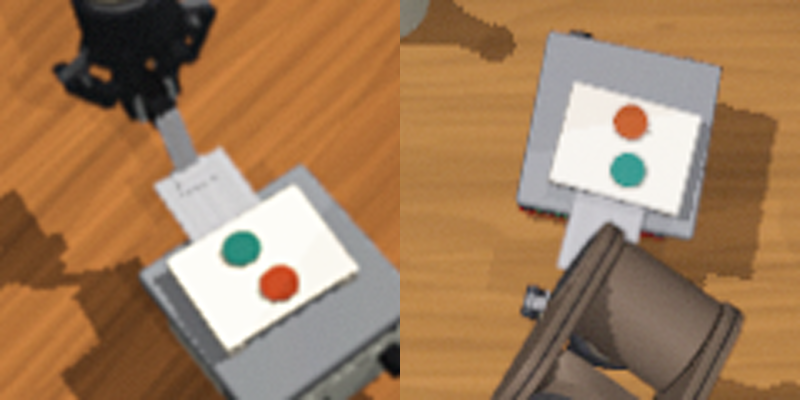

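Emit:
send_rows:
  rows:
    - [0.016, -0.0046, 0, 0]
    - [0.036, -0.0104, 0, 0]
    - [0.056, -0.0162, 0, 0]
    - [0.076, -0.022, 0, 0]
    - [0.096, -0.0278, 0, 0]
    - [0.116, -0.0336, 0, 0]
    - [0.136, -0.0394, 0, 0]
    - [0.156, -0.0452, 0, 0]
    - [0.17, -0.0493, 0, 0]
    - [0.176, -0.051, 0, 0]
    - [0.176, -0.051, 0, 0]
    - [0.176, -0.051, 0, 0]

```text
time: 13.75
eef_pos: [0.5062, -0.2164, 0.1226]
tcp_rot: [0.14, 0.99, 0.0, -0.0]
contact_force: [0.1, 0.1, -2.3]
opening: 0.239
```

```bash
python3 - <<'E'
from h import *
from plant import monitor
t=imaging.read_camera('top')[:,:,::-1];s=imaging.read_camera('scene')[:,:,::-1]
cv2.imwrite('pics/s6.png',np.hstack([cv2.resize(s[190:310,140:260],(400,400),interpolation=cv2.INTER_CUBIC),cv2.resize(t[160:280,300:420],(400,400),interpolation=cv2.INTER_CUBIC)]))
st=monitor.get_state();print(st['eef_pos'],st['contact_force'],st['wrist_torque'])
E
```

```text
[ 0.50623505 -0.21641557  0.12260542] [ 0.14988844 -0.53835024 -1.2923991 ] [ 0.00393763  0.08544742 -0.01716648]
```

View pics/s6.png

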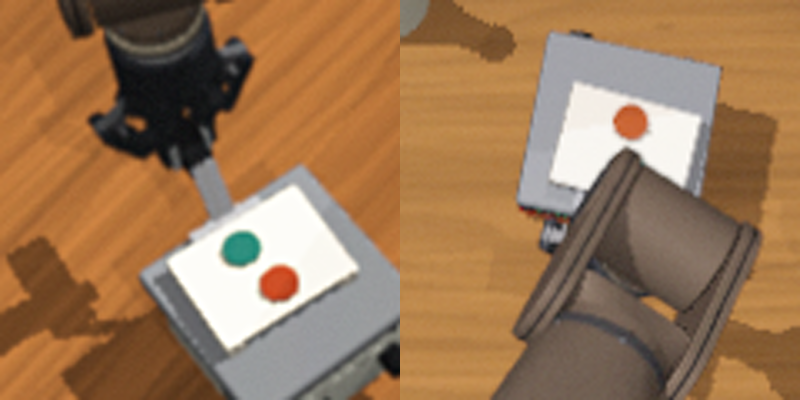

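Emit:
send_rows:
  rows:
    - [0, 0, 0.003, 0]
    - [0, 0, 0.006, 0]
    - [0, 0, 0.009, 0]
    - [0, 0, 0.012, 0]
    - [0, 0, 0.015, 0]
    - [0, 0, 0.018, 0]
    - [0, 0, 0.021, 0]
    - [0, 0, 0.024, 0]
    - [0, 0, 0.027, 0]
    - [0, 0, 0.03, 0]
    - [0, 0, 0.034, 0]
    - [0, 0, 0.038, 0]
    - [0, 0, 0.042, 0]
    - [0, 0, 0.046, 0]
    - [0, 0, 0.05, 0]
    - [0, 0, 0.055, 0]
    - [0, 0, 0.06, 0]
    - [0, 0, 0.06, 0]

```text
time: 16.1
eef_pos: [0.5065, -0.2165, 0.1409]
tcp_rot: [0.14, 0.99, -0.0, 0.0]
contact_force: [0.4, -0.4, -3.5]
opening: 0.241
```

```bash
python3 - <<'E'
from h import *
from plant import monitor
w=imaging.read_camera('wrist')[:,:,::-1];s=imaging.read_camera('scene')[:,:,::-1]
cv2.imwrite('pics/s7.png',np.hstack([cv2.resize(s[190:310,140:260],(400,400),interpolation=cv2.INTER_CUBIC),cv2.resize(w[:,0:],(400,300),interpolation=cv2.INTER_AREA)[:400].copy() if 0 else cv2.resize(w[:,70:490],(400,400))]))
st=monitor.get_state();print(st['eef_pos'],st['contact_force'],st['wrist_torque'],st['opening'])
E
```

```text
[ 0.50640561 -0.21647071  0.14066893] [ 0.81243552  0.23041453 -3.41107705] [0.09535161 0.33397996 0.01132135] 0.24057033468067246
```

View pics/s7.png

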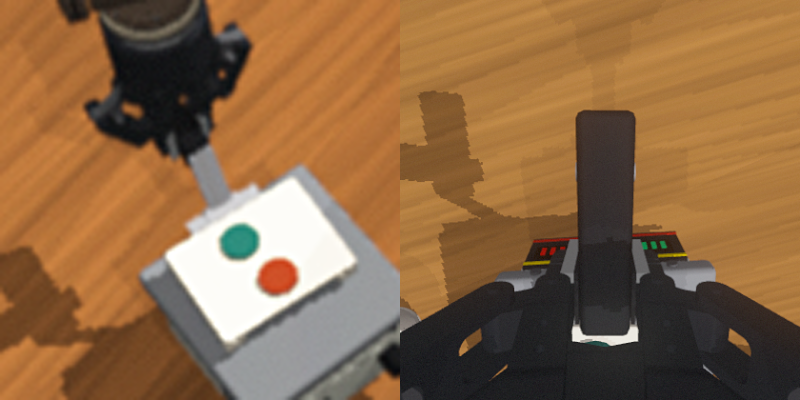

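Emit:
send_rows:
  rows:
    - [0, 0, 0.015, 0]
    - [0, 0, 0.04, 0]
    - [0, 0, 0.07, 0]
    - [0, 0, 0.1, 0]
    - [0, 0, 0.13, 0]
    - [0, 0, 0.16, 0]
    - [0, 0, 0.18, 0]
    - [0, 0, 0.19, 0]
    - [0, 0, 0.195, 0]
    - [0, 0, 0.195, 0]
    - [0, 0, 0.195, 0]

```text
time: 17.58
eef_pos: [0.5062, -0.2164, 0.1987]
tcp_rot: [0.14, 0.99, 0.0, -0.0]
contact_force: [0.6, -1.4, -3.7]
opening: 0.237
```

```bash
python3 - <<'E'
from h import *
from plant import monitor
S=imaging.calibration('scene');T=imaging.calibration('top')
w=imaging.read_camera('wrist')[:,:,::-1];s=imaging.read_camera('scene')[:,:,::-1]
cv2.imwrite('pics/s8.png',np.hstack([cv2.resize(s[180:320,140:280],(400,400),interpolation=cv2.INTER_CUBIC),cv2.resize(w[:,70:490],(400,400))]))
st=monitor.get_state();print(st['eef_pos'],st['contact_force'],st['wrist_torque'],st['opening'])
print('flask base',ray(S,[(315,270)],.0),ray(T,[(296,165)],0)); print('bottle',ray(S,[(365,205)],.0), ray(T,[(212,155)],.13),'beaker',ray(T,[(266,158)],.05))
E
```

```text
[ 0.50624083 -0.21636746  0.19876709] [-0.97515647  0.33683749 -4.46628538] [ 0.08936022  0.29136444 -0.01195761] 0.23830611068318122
flask base [[ 0.77719514 -0.03923228  0.        ]] [[ 0.75388405 -0.04220112  0.        ]]
bottle [[0.76827985 0.23882572 0.        ]] [[0.7561431  0.20857364 0.13      ]] beaker [[0.76539472 0.05250582 0.05      ]]
```

View pics/s8.png

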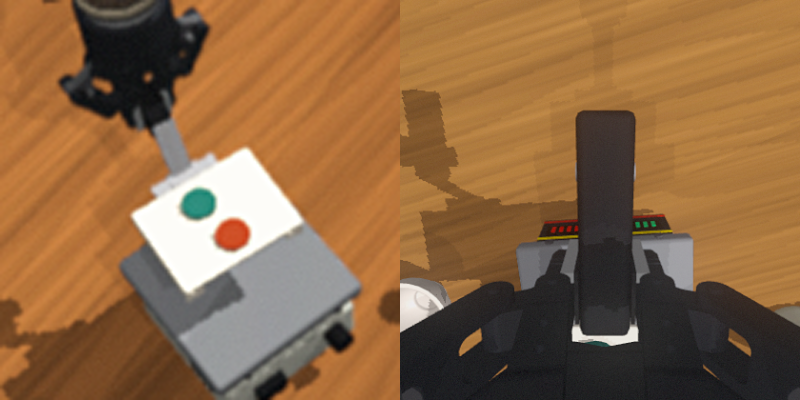

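Emit:
send_rows:
  rows:
    - [0, 0.013, 0, 0]
    - [0.001, 0.047, 0, 0.0007]
    - [0.003, 0.1, 0, 0.0015]
    - [0.005, 0.173, 0, 0.0025]
    - [0.008, 0.26, 0, 0.004]
    - [0.011, 0.347, 0, 0.0055]
    - [0.014, 0.433, 0, 0.007]
    - [0.017, 0.52, 0, 0.008]
    - [0.019, 0.607, 0, 0.009]
    - [0.021, 0.68, 0, 0.01]
    - [0.023, 0.733, 0, 0.011]
    - [0.025, 0.773, 0, 0.012]
    - [0.026, 0.8, 0, 0.0125]
    - [0.0265, 0.82, 0, 0.0125]
    - [0.0265, 0.833, 0, 0.0125]
    - [0.0265, 0.833, 0, 0.0125]

```text
time: 19.68
eef_pos: [0.5144, 0.0334, 0.1991]
tcp_rot: [0.101, 0.995, -0.0, -0.0]
contact_force: [-0.0, 0.6, -4.5]
opening: 0.236
```

Emit:
send_rows:
  rows:
    - [0, 0.013, 0, 0]
    - [0.001, 0.047, 0, 0.0007]
    - [0.003, 0.1, 0, 0.0015]
    - [0.005, 0.173, 0, 0.0025]
    - [0.008, 0.26, 0, 0.004]
    - [0.011, 0.347, 0, 0.0055]
    - [0.014, 0.433, 0, 0.007]
    - [0.017, 0.52, 0, 0.008]
    - [0.019, 0.607, 0, 0.009]
    - [0.021, 0.68, 0, 0.01]
    - [0.023, 0.733, 0, 0.011]
    - [0.025, 0.773, 0, 0.012]
    - [0.026, 0.8, 0, 0.0125]
    - [0.0265, 0.82, 0, 0.0125]
    - [0.0265, 0.838, 0, 0.0125]
    - [0.0265, 0.838, 0, 0.0125]
    - [0.0265, 0.838, 0, 0.0125]

```text
time: 21.8
eef_pos: [0.5223, 0.2846, 0.1991]
tcp_rot: [0.062, 0.998, -0.0, -0.0]
contact_force: [-0.6, -0.8, -3.7]
opening: 0.237
```

```bash
python3 - <<'E'
from h import *
from plant import monitor
t=imaging.read_camera('top')[:,:,::-1];s=imaging.read_camera('scene')[:,:,::-1]
cv2.imwrite('pics/s9.png',cv2.resize(s[90:220,265:395],None,fx=5,fy=5,interpolation=cv2.INTER_CUBIC)[:600])
cv2.imwrite('pics/t9.png',cv2.resize(t[150:270,140:270],None,fx=5,fy=5,interpolation=cv2.INTER_CUBIC))
st=monitor.get_state();print(st['eef_pos'],st['tcp_rot'],st['contact_force'],st['wrist_torque'],st['opening'])
E
```

```text
[0.5223171  0.28454618 0.19910564] [ 6.21543433e-02  9.98066547e-01 -7.30412769e-05 -2.78426986e-05] [ 0.63678657  1.12751302 -3.93345139] [-0.01883365  0.28452741  0.01339545] 0.23603044180655688
```

View pics/s9.png

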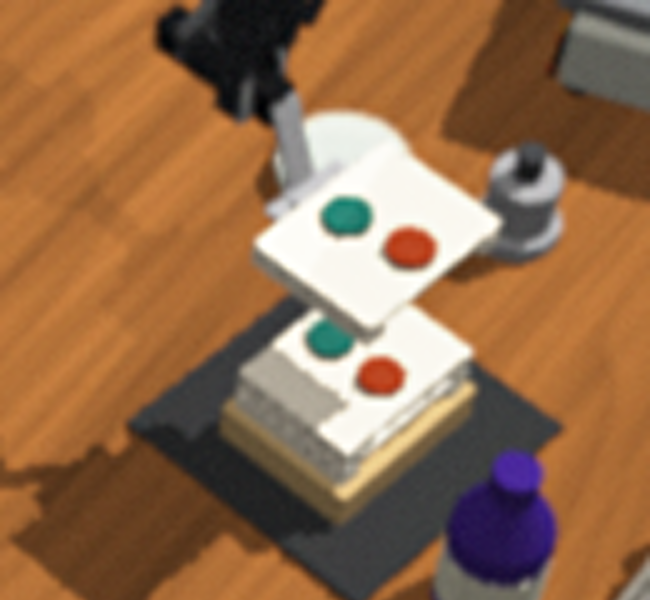

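View pics/t9.png

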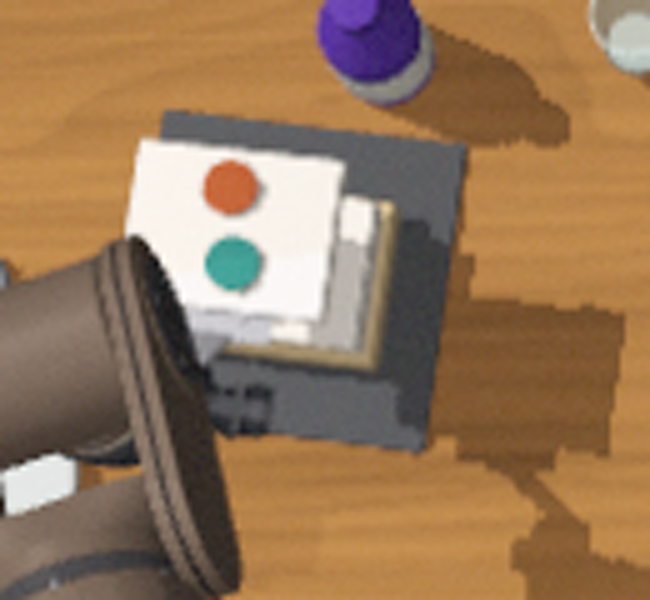

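```bash
python3 - <<'E'
from h import *
T=imaging.calibration('top');S=imaging.calibration('scene')
R=rect(.09,.116)
so=(S,uncrop([(500,222),(371,325),(255,243),(399,149)],265,90,5),R,.1885)
to=(T,uncrop([(141,138),(345,165),(321,322)],140,150,5),R[:3],.1885)
for o in ([so],[to],[so,to]):
    x,e,f=fit(o,[.62,.27,-.12]);print(x.round(4),e)
x,e,f=fit([so[:3]+(None,),to[:3]+(None,)],[.62,.27,-.12,.16]);print(x.round(4),e,f.round(1).tolist())
E
```

```text
[ 0.6298  0.2725 -0.1605] 0.896451815531427
[ 0.6257  0.2705 -0.135 ] 0.20327118492686075
[ 0.6281  0.2718 -0.1534] 0.880006974209011
[ 0.6279  0.2728 -0.1528  0.1862] 0.852504793834598 [[0.7, 0.8], [-0.7, 1.0], [-0.3, -0.1], [-1.9, -1.1], [0.0, -0.8], [-0.5, -0.5], [-1.2, -0.2]]
```

Emit:
send_rows:
  rows:
    - [0, 0, -0.015, 0.0009]
    - [-0.001, 0.001, -0.04, 0.0018]
    - [-0.002, 0.001, -0.07, 0.0018]
    - [-0.002, 0.001, -0.1, 0.0018]
    - [-0.002, 0.001, -0.13, 0.0018]
    - [-0.002, 0.001, -0.16, 0.0018]
    - [-0.002, 0.001, -0.19, 0.0018]
    - [-0.002, 0.001, -0.22, 0.0018]
    - [-0.002, 0.001, -0.25, 0.0018]
    - [-0.002, 0.001, -0.275, 0.0018]
    - [-0.002, 0.001, -0.29, 0.0018]
    - [-0.002, 0.001, -0.3, 0.0018]
    - [-0.002, 0.001, -0.3, 0.0018]
    - [-0.002, 0.001, -0.3, 0.0018]

```text
time: 23.65
eef_pos: [0.522, 0.2852, 0.1095]
tcp_rot: [0.056, 0.998, 0.0, 0.0]
contact_force: [-0.6, 0.3, -3.5]
opening: 0.238
```

```bash
python3 - <<'E'
from h import *
from plant import monitor
t=imaging.read_camera('top')[:,:,::-1];s=imaging.read_camera('scene')[:,:,::-1]
cv2.imwrite('pics/s10.png',cv2.resize(s[125:225,285:385],None,fx=6,fy=6,interpolation=cv2.INTER_CUBIC)[:600])
cv2.imwrite('pics/t10.png',cv2.resize(t[165:250,155:240],None,fx=7,fy=7,interpolation=cv2.INTER_CUBIC))
st=monitor.get_state();print(st['eef_pos'],st['tcp_rot'],st['contact_force'],st['wrist_torque'],st['opening'])
E
```

```text
[0.52192582 0.28522105 0.10950887] [5.63144872e-02 9.98413024e-01 1.21172642e-04 3.12774016e-04] [ 0.12638043 -0.52517555 -3.92769047] [ 0.07050188  0.28376327 -0.0310452 ] 0.23624126729608624
```

View pics/s10.png

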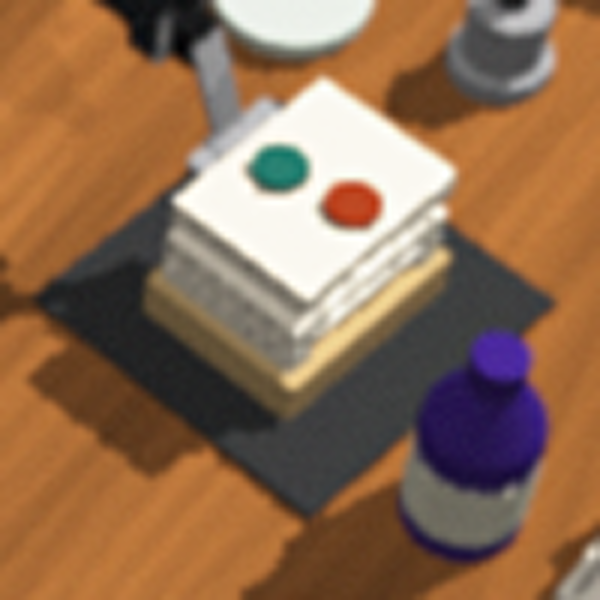

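View pics/t10.png

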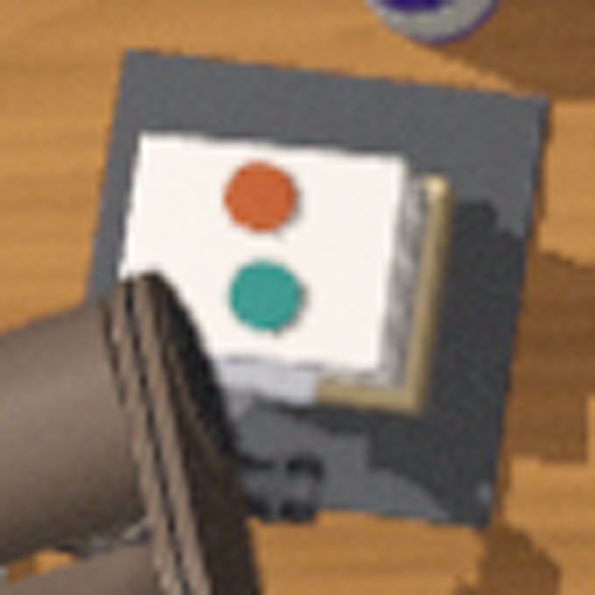

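```bash
python3 - <<'E'
from h import *
T=imaging.calibration('top');S=imaging.calibration('scene')
R=rect(.09,.116)
so=(S,uncrop([(455,172),(308,300),(173,200),(323,77)],285,125,6),R,.0985)
to=(T,uncrop([(143,133),(407,157),(378,372)],155,165,7),R[:3],.0985)
for o in ([so],[to],[so,to]):
    x,e,f=fit(o,[.62,.27,-.12]);print(x.round(4),e)
x,e,f=fit([so[:3]+(None,),to[:3]+(None,)],[.62,.27,-.12,.16]);print(x.round(4),e,f.round(1).tolist())
# pile with top and scene individually at z .067
sm=lambda p:uncrop(p,285,135,6);tm=lambda p:uncrop(p,155,165,7)
for z in(.064,.067,.07):
  for o in ([(T,tm([(163,147),(420,178),(393,385),(132,355)]),R,z)],[(S,sm([(450,155),(300,278),(168,178),(318,55)]),R,z)]):
    x,e,f=fit(o,[.62,.27,-.12]);print('pile',z,x.round(4),e)
E
```

```text
[ 0.627   0.2744 -0.1135] 0.14147949247535976
[ 0.6267  0.2729 -0.1191] 0.2851475240217231
[ 0.6269  0.2736 -0.1175] 0.28079424159997696
[ 0.627   0.2732 -0.1177  0.0995] 0.26832868229707835 [[0.0, 0.1], [-0.4, -0.1], [-0.2, -0.1], [-0.2, 0.3], [-0.4, -0.3], [-0.2, 0.3], [0.0, -0.6]]
pile 0.064 [ 0.625   0.2725 -0.1241] 0.27244839138955057
pile 0.064 [ 0.6262  0.277  -0.1296] 0.3247729528117365
pile 0.067 [ 0.6245  0.2719 -0.1241] 0.25723036014545014
pile 0.067 [ 0.6273  0.2748 -0.1295] 0.297709807867075
pile 0.07 [ 0.6241  0.2713 -0.1241] 0.2470646867508739
pile 0.07 [ 0.6285  0.2726 -0.1293] 0.2729064394849076
```

Emit:
send_rows:
  rows:
    - [-0.001, 0, -0.004, 0]
    - [-0.002, 0, -0.009, 0]
    - [-0.003, 0, -0.014, 0]
    - [-0.003, 0, -0.019, 0]
    - [-0.003, 0, -0.023, 0]
    - [-0.003, 0, -0.026, 0]
    - [-0.003, 0, -0.028, 0]
    - [-0.003, 0, -0.03, 0]
    - [-0.003, 0, -0.03, 0]
    - [-0.003, 0, -0.03, 0]

```text
time: 25.0
eef_pos: [0.5208, 0.2852, 0.1002]
tcp_rot: [0.056, 0.998, 0.0, 0.0]
contact_force: [-0.5, 1.1, -3.0]
opening: 0.239
```

Emit:
send_rows:
  rows:
    - [0, 0, -0.0015, 0]
    - [0, 0, -0.003, 0]
    - [0, 0, -0.0045, 0]
    - [0, 0, -0.006, 0]
    - [0, 0, -0.006, 0]
    - [0, 0, -0.006, 0]

```text
time: 25.75
eef_pos: [0.5209, 0.2852, 0.0984]
tcp_rot: [0.056, 0.998, 0.0, 0.0]
contact_force: [-0.5, -0.8, -2.3]
opening: 0.233
```

```bash
python3 - <<'E'
from plant import monitor
s=monitor.get_state();print(s['eef_pos'],s['contact_force'],s['wrist_torque'])
E
```

```text
[0.52086362 0.2851665  0.09844289] [-0.47334621 -0.76287364 -2.31356425] [ 0.01958732  0.27968534 -0.01377369]
```

Emit:
send_rows:
  rows:
    - [0, 0, -0.0015, 0]
    - [0, 0, -0.003, 0]
    - [0, 0, -0.0045, 0]
    - [0, 0, -0.0045, 0]
    - [0, 0, -0.0045, 0]

```text
time: 26.38
eef_pos: [0.521, 0.2852, 0.0972]
tcp_rot: [0.056, 0.998, 0.0, 0.0]
contact_force: [-0.4, 0.3, -1.4]
opening: 0.237
```

```bash
cat > f.py <<'E'
from plant import monitor, imaging
import numpy as np
a=[]
for i in range(5):
    s=monitor.get_state();a.append(np.r_[s['eef_pos'],s['contact_force'],s['wrist_torque']]); imaging.read_camera('scene')
print(np.mean(a,0).round(4))
E
python3 f.py
```

```text
[ 0.5209  0.2852  0.0971 -0.1104  0.1824 -1.6781  0.0124  0.0728  0.0286]
```

Emit:
send_rows:
  rows:
    - [0, 0, -0.002, 0]
    - [0, 0, -0.004, 0]
    - [0, 0, -0.006, 0]
    - [0, 0, -0.006, 0]
    - [0, 0, -0.006, 0]

```text
time: 27.25
eef_pos: [0.5208, 0.2851, 0.0952]
tcp_rot: [0.056, 0.998, 0.0, 0.0]
contact_force: [0.7, -0.0, -1.0]
opening: 0.241
```

```bash
python3 f.py; python3 - <<'E'
from h import *
t=imaging.read_camera('top')[:,:,::-1];s=imaging.read_camera('scene')[:,:,::-1]
cv2.imwrite('pics/s11.png',cv2.resize(s[125:225,285:385],None,fx=6,fy=6,interpolation=cv2.INTER_CUBIC)[:600])
cv2.imwrite('pics/t11.png',cv2.resize(t[165:250,155:240],None,fx=7,fy=7,interpolation=cv2.INTER_CUBIC))
E
```

```text
[ 0.5208  0.2851  0.0952 -0.0517  0.06   -1.7308  0.0085  0.0843 -0.0113]
```

View pics/s11.png

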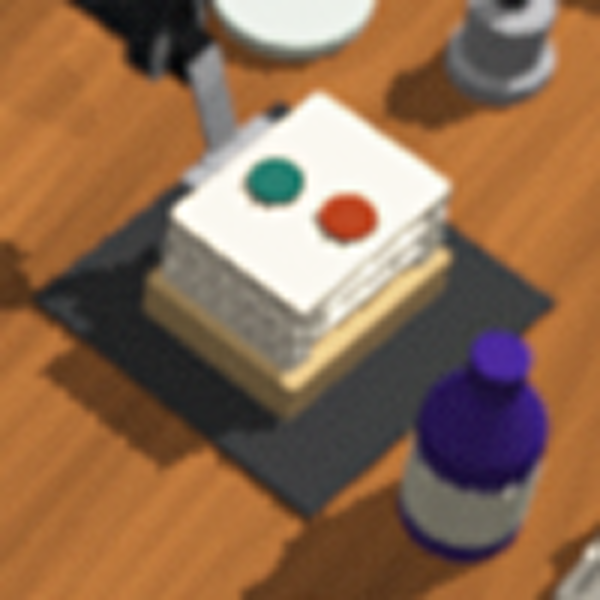

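View pics/t11.png

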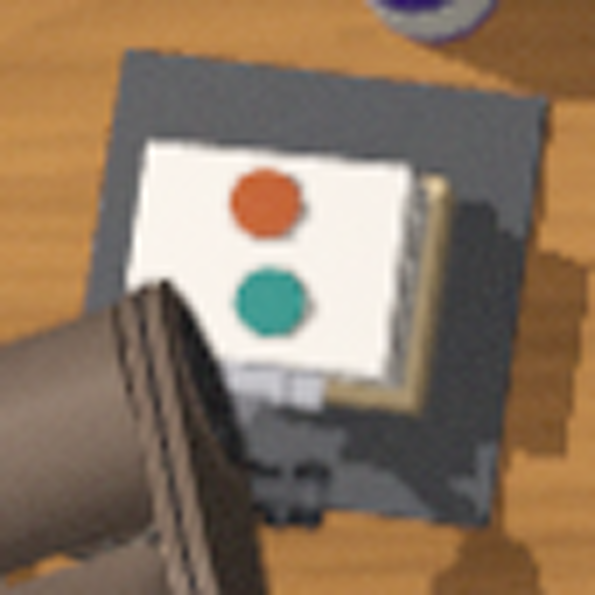

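Emit:
send_rows:
  rows:
    - [-0.01, 0.0012, 0, 0]
    - [-0.03, 0.0036, 0, 0]
    - [-0.05, 0.0059, 0, 0]
    - [-0.07, 0.0083, 0, 0]
    - [-0.08, 0.0095, 0, 0]
    - [-0.08, 0.0095, 0, 0]

```text
time: 28.35
eef_pos: [0.4966, 0.2881, 0.0952]
tcp_rot: [0.056, 0.998, 0.0, 0.0]
contact_force: [0.2, -0.1, -2.0]
opening: 0.239
```

```bash
python3 f.py; python3 - <<'E'
from h import *
s=imaging.read_camera('scene')[:,:,::-1];t=imaging.read_camera('top')[:,:,::-1]
cv2.imwrite('pics/s12.png',np.hstack([cv2.resize(s[125:225,285:385],(400,400),interpolation=cv2.INTER_CUBIC),cv2.resize(t[165:250,155:240],(400,400),interpolation=cv2.INTER_CUBIC)]))
E
```

```text
[ 0.4969  0.288   0.0953  0.2238  0.1595 -1.749   0.0096  0.0727 -0.0044]
```

View pics/s12.png

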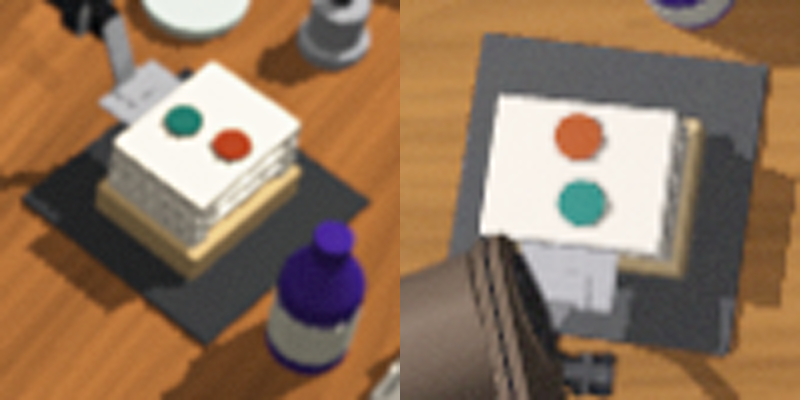

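Blade slides out with no drag. I'll withdraw the rest of the way.

Emit:
send_rows:
  rows:
    - [-0.02, 0.0024, 0, 0]
    - [-0.05, 0.0059, 0, 0]
    - [-0.09, 0.0107, 0, 0]
    - [-0.13, 0.0154, 0, 0]
    - [-0.17, 0.02, 0, 0]
    - [-0.21, 0.025, 0, 0]
    - [-0.25, 0.03, 0, 0]
    - [-0.28, 0.033, 0, 0]
    - [-0.3, 0.0355, 0, 0]
    - [-0.3, 0.0355, 0, 0]
    - [-0.3, 0.0355, 0, 0]

```text
time: 30.08
eef_pos: [0.4072, 0.2987, 0.0953]
tcp_rot: [0.056, 0.998, 0.0, 0.0]
contact_force: [0.6, 0.1, -0.9]
opening: 0.239
```

```bash
python3 f.py; python3 - <<'E'
from h import *
s=imaging.read_camera('scene')[:,:,::-1];t=imaging.read_camera('top')[:,:,::-1]
cv2.imwrite('pics/s13.png',cv2.resize(s[100:225,225:385],(800,625),interpolation=cv2.INTER_CUBIC)[:600])
cv2.imwrite('pics/t13.png',cv2.resize(t[160:300,140:300],None,fx=4,fy=4,interpolation=cv2.INTER_CUBIC))
E
```

```text
[ 0.4072  0.2986  0.0953  0.1238 -0.1187 -1.3389  0.0175  0.0849  0.0032]
```

View pics/s13.png

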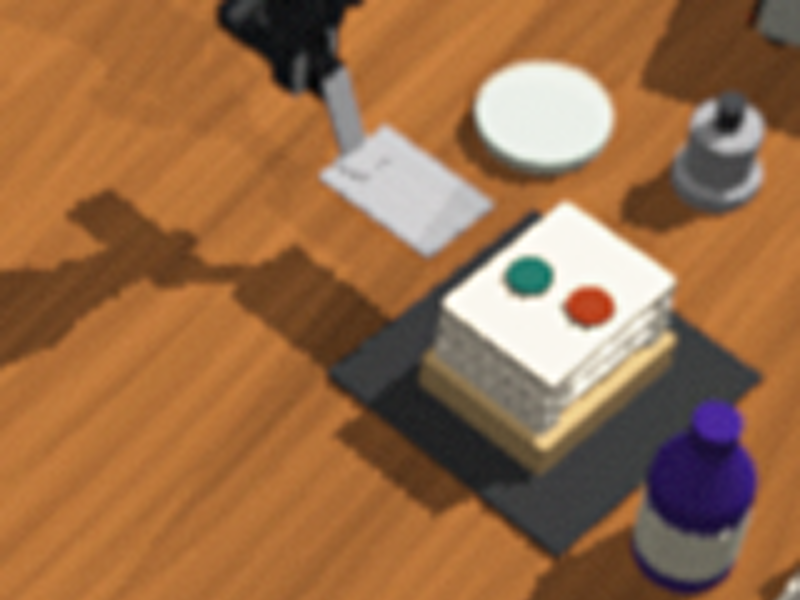

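View pics/t13.png

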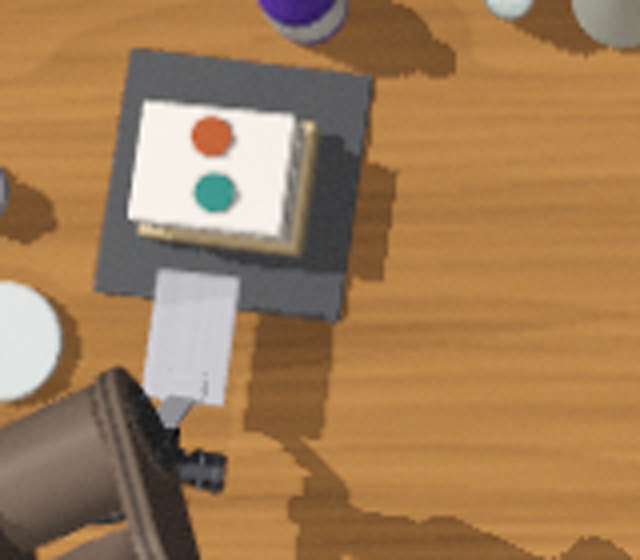

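Emit:
send_rows:
  rows:
    - [0, 0, 0.05, 0]
    - [0, 0, 0.12, 0]
    - [0, 0, 0.2, 0]
    - [0, -0.05, 0.2, 0]
    - [0.02, -0.15, 0.2, 0]
    - [0.04, -0.27, 0.2, 0]
    - [0.06, -0.4, 0.2, 0]
    - [0.08, -0.53, 0.2, 0]
    - [0.1, -0.66, 0.2, 0]
    - [0.12, -0.78, 0.2, 0]
    - [0.13, -0.87, 0.2, 0]
    - [0.14, -0.93, 0.2, 0]
    - [0.14, -0.93, 0.2, 0]
    - [0.14, -0.93, 0.2, 0]

```text
time: 32.17
eef_pos: [0.4481, 0.0198, 0.1546]
tcp_rot: [0.056, 0.998, 0.0, -0.001]
contact_force: [-0.6, -0.5, -0.3]
opening: 0.237
```

Emit:
send_rows:
  rows:
    - [0, 0, -0.05, 0]
    - [0, 0, -0.13, 0]
    - [0, 0, -0.21, 0]
    - [0, 0, -0.29, 0]
    - [0, 0, -0.36, 0]
    - [0, 0, -0.41, 0]
    - [0, 0, -0.435, 0]
    - [0, 0, -0.443, 0]
    - [0, 0, -0.448, 0]
    - [0, 0, -0.448, 0]
    - [0, 0, -0.448, 0]

```text
time: 33.55
eef_pos: [0.4492, 0.0195, 0.0213]
tcp_rot: [0.056, 0.998, -0.0, 0.001]
contact_force: [0.7, 1.4, -1.0]
opening: 0.236
```

```bash
python3 f.py
```

```text
[ 0.4491  0.0196  0.0211  0.0692  0.5136 -1.4964  0.029   0.0781 -0.0094]
```

Emit:
send_rows:
  rows:
    - [0, 0, -0.002, 0]
    - [0, 0, -0.004, 0]
    - [0, 0, -0.006, 0]
    - [0, 0, -0.008, 0]
    - [0, 0, -0.008, 0]
    - [0, 0, -0.008, 0]

```text
time: 34.55
eef_pos: [0.4488, 0.0196, 0.0187]
tcp_rot: [0.056, 0.998, -0.0, -0.0]
contact_force: [-2.8, 1.2, 4.0]
opening: 0.235
```

```bash
python3 f.py
```

```text
[ 0.4488  0.0196  0.0186 -3.3605  0.5677  4.3033  0.0421  0.4557 -0.0332]
```

Emit:
send_rows:
  rows:
    - [0, 0, 0, 0]
    - [0, 0, 0, 0]
    - [0, 0, 0, 0]
    - [0, 0, 0, 0]
    - [0, 0, 0, 0]
    - [0, 0, 0, 0]
    - [0, 0, 0, 0]
  jaw: 0

```text
time: 35.67
eef_pos: [0.4488, 0.0196, 0.0184]
tcp_rot: [0.056, 0.998, -0.0, 0.0]
contact_force: [-0.1, -0.2, -0.7]
opening: 1.001
```

Emit:
send_rows:
  rows:
    - [0, 0, 0.03, 0]
    - [0, 0, 0.1, 0]
    - [0, 0, 0.25, 0]
    - [0, 0, 0.4, 0]
    - [0, 0, 0.55, 0]
    - [0, 0, 0.7, 0]
    - [0, -0.1, 0.75, 0]
    - [0, -0.3, 0.75, 0]
    - [0, -0.5, 0.75, 0]
    - [0, -0.67, 0.75, 0]
    - [0, -0.67, 0.75, 0]
    - [0, -0.67, 0.75, 0]

```text
time: 37.17
eef_pos: [0.4486, -0.181, 0.2436]
tcp_rot: [0.057, 0.998, 0.0, -0.0]
contact_force: [-0.3, 1.0, 0.5]
opening: 1.002
```

```bash
python3 f.py; python3 - <<'E'
from h import *
s=imaging.read_camera('scene')[:,:,::-1];t=imaging.read_camera('top')[:,:,::-1]
cv2.imwrite('pics/s14f.png',s);cv2.imwrite('pics/t14f.png',t)
cv2.imwrite('pics/s14.png',cv2.resize(s[125:245,205:385],None,fx=4,fy=4,interpolation=cv2.INTER_CUBIC))
cv2.imwrite('pics/t14.png',cv2.resize(t[140:290,120:320],None,fx=4,fy=4,interpolation=cv2.INTER_CUBIC))
E
```

```text
[ 0.4488 -0.1804  0.2435 -0.0229  0.1606 -0.4008  0.0169  0.0038  0.0064]
```

View pics/s14.png

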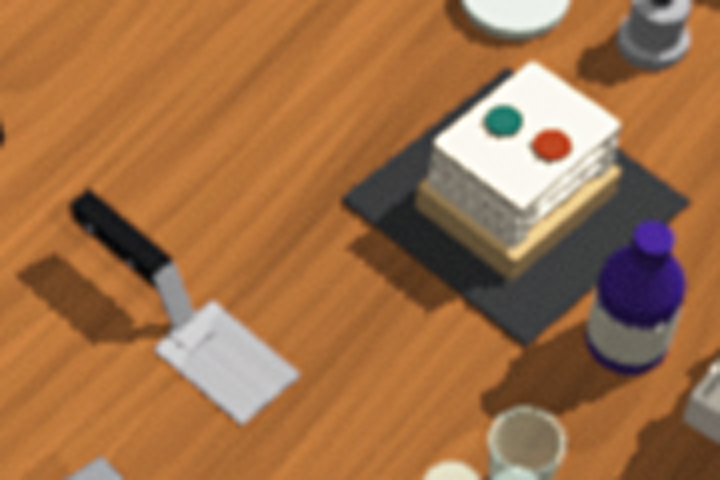

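View pics/t14.png

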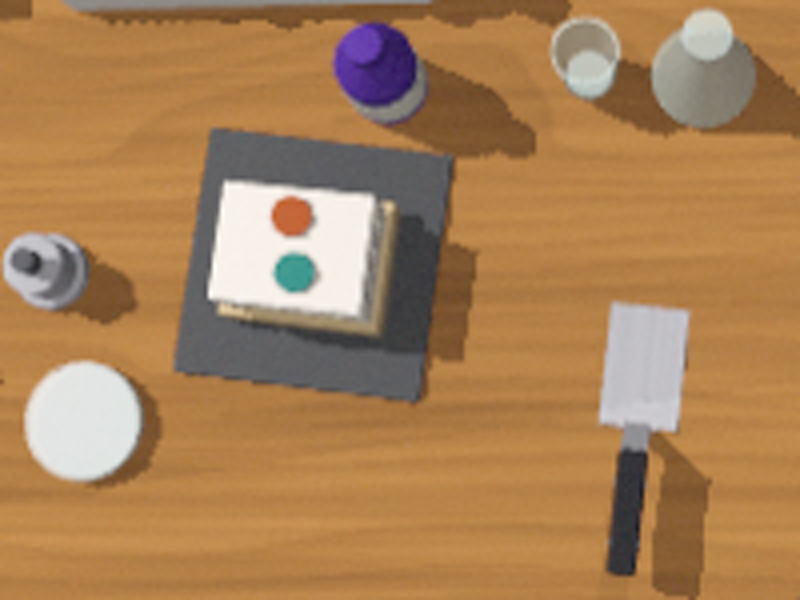

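View pics/t14f.png

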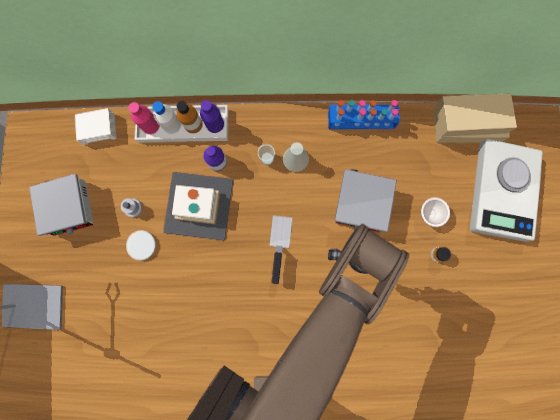

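```bash
python3 - <<'E'
from h import *
from plant import workorder
T=imaging.calibration('top');S=imaging.calibration('scene');R=rect(.09,.116)
to=(T,uncrop([(225,181),(377,194),(362,318),(209,300)],120,140,4),R,.086)
so=(S,uncrop([(621,126),(525,210),(433,143),(532,62)],205,125,4),R,.086)
for o in([to],[so],[to,so]):
    x,e,f=fit(o,[.62,.27,-.12]);d=x[:2]-[.626,.2725];c,s=np.cos(.124),np.sin(.124)
    print(x.round(4),e.round(2),'mat frame',(c*d[0]-s*d[1]).round(4),(s*d[0]+c*d[1]).round(4))
E
```

```text
[ 0.6245  0.2717 -0.1096] 0.4 mat frame -0.0014 -0.001
[ 0.627   0.2743 -0.1086] 0.24 mat frame 0.0007 0.0019
[ 0.6258  0.2729 -0.109 ] 0.53 mat frame -0.0003 0.0004
```

```bash
python3 - <<'E'
from plant import workorder, monitor
print(workorder.sign_off(), monitor.get_state()['time'])
E
```

```text
the job is handed in; nothing more can be done
the job is handed in; nothing more can be done
```

The hot plate is on the pile with both pellets on it, the spatula lies on the bench, and I handed the job in at about 37 s of the 72 s allowed.

**What I did:** I gripped the spatula by its handle, slid the blade under the plate and lifted it level. I then lowered it onto the pile until the wrist load dropped off (landing felt), drew the blade out and laid the spatula down.

**Last checks:**
- **Plate position:** each camera puts it within about 2 mm of the mat centre, and turned about 0.015 rad from the mat. It looks level in the pictures.
- **Pellets:** both are still on the plate in the last pictures.
- **Spatula:** it lies blade down on the bench and looks flat. I did not measure its tilt.
- **Gripper:** it is open, raised and clear of everything, with the force near zero.
- **Bystanders:** they look unmoved in the last overhead picture, judged by eye and not measured one by one.

**What failed or disagreed:**
- **First grasp:** it shut on nothing. Both cameras showed the fingertips about 30 mm higher than the stated tool data gives, so I gripped 30 mm lower and it held.
- **Camera agreement:** the top and scene cameras differed by about 2 to 4 mm in position, well inside the allowed placing error.

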